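Test sprung hi-fi feet and sort out the weak ones

TASK

First slide the brass weight on the spring tester's load arm out to its end stop. Then test every sprung foot on the bench, in the order white, yellow, blue (one colour may be missing): stand it in the tester's nest and let the arm rest freely on it for a moment; if the red needle settles above the red mark the foot goes upright into the green tray, if below, upright into the red tray. Finish with the tester empty, its arm fully down and the weight still at its stop, and leave the other things on the bench alone.

Things in the scene. Friction and masses are not known exactly. Their poses are not given: they have to be found in the camera images.
- tester: spring tester fixed to the bench, a grey base plate 100 mm (its x) by 310 mm (its y), 14 mm thick. Origin: on the bench under the middle of the nest; the plate spans y -195 to +115 mm of it. Its x points away from the robot, its y to the left, turned by up to 0.2 rad. A fork 91 mm high at y +80 mm carries the hinge
- nest (a point): centre of the round nest in the tester's base, on its floor (14 mm above the bench); a low wire rim, 2.7 mm of play round a foot, top 3 mm above the nest floor, keeps a foot in place. The load arm presses exactly above this point
- hinge (a point): middle of the load arm's hinge axis, 80 mm from the nest towards the tester's +y and 72 mm above the bench; the axis runs along the tester's x. Fully open the arm stands up to 265 mm above the bench, and the weight on it sticks out about 70 mm beyond the hinge towards the tester's +y: go round it by the front
- load_arm (a joint): angle of the load arm (rad), a bar 12 mm wide, 10 mm thick: 0 fully down, level, running from the hinge to the tester's -y over the nest; grows as the handle end rises; 1.75 fully open, leaning back past upright (from about 1.65 it stays open, else it falls shut). Its presser touches the cap of an unloaded foot in the nest at 0.28; under full load a sound foot settles near 0.14, a weak one near 0.08
- handle (a point): middle of the arm's black cross handle, a roller 18 mm in diameter and 28 mm long along the tester's x (pinch its two ends, along the tester's x, and it can turn between the fingers), 195 mm from the hinge axis. Lifting it takes about 4 N
- needle_tip (a point): tip of the thin red needle beyond the handle, 235 mm from the hinge axis on the arm's centre line; it moves up and down in front of the reading plate
- mark (a point): middle of the red line on the white reading plate, which is 36 mm wide, reaches 122 mm above the bench, stands 160 mm from the nest towards the tester's -y and faces the robot; compare the height of the needle tip with it. With the full load a sound foot holds the needle about 6 mm above it, a weak foot lets it sink about 6 mm below
- weight (a joint): place of the sliding brass weight (350 g) on the arm (m): 0 nearest the hinge, 0.045 at the end stop nearest the handle. Friction of about 6 N holds it wherever it is left, also when the arm is up. Far short of the stop the load is too small and a weak foot can look sound
- weight_grip (a point): middle of the upper part of the weight's red grip, a fin 16 mm wide (along the tester's x), 22 mm long, 38 mm tall; this point lies 12 mm below the fin's top and 38 mm above the arm's centre line, 25 mm above the top of the brass block. The brass block is 36 mm (x) by 30 mm by 26 mm
- foot_1: sprung foot with a white cap and white band, a dark steel cup 40 mm in diameter and 34 mm high, above it a bare coil spring and the cap, 26 mm in diameter, 62 mm high in all, 160 g; grip it by the cup. Origin at the middle of its underside, z up the axis. The cap sinks up to 20 mm under load. Which feet are weak does not show; there are three feet, or only two of them (the missing one is absent)
- foot_2: sprung foot with a yellow cap and yellow band, otherwise like foot_1
- foot_3: sprung foot with a blue cap and blue band, otherwise like foot_1
- good_tray: green tray for sound feet, fixed, 115 mm (its x, which runs towards the left of the robot) by 90 mm (its y), rim 10 mm high, walls 4 mm, floor 5 mm above the bench. Origin under its middle. Two feet stand well in it at x -30 and +30 mm
- scrap_tray: red tray for weak feet, same size as the green one
- solder_reel: bystander: solder reel with blue flanges, 59 mm in diameter, 43 mm high; leave alone. Above it hangs the arm of the bench's desk lamp: its elbow is 0.7 m above the bench at about x 0.50, y -0.10 m from the robot's base, and it slopes from there down to its foot at x 0.82, y -0.22 m; cross under it low or drawn in
- tape_1: bystander: roll of black tape, 58 mm in diameter, 19 mm high; leave alone
- cap_can_1: bystander: standing white capacitor can, 35 mm in diameter, 62 mm high; leave alone
Not all that is in view belongs to the job. Leave any brown or orange look-alike of the foot_2 alone.

How it is judged (in metres and radians):
On the way, in this order (a step that is already met when the one before it is completed fails the run):
1. the brass weight is slid out to its end stop (value of joint weight above 0.042 m), for 0.3 s.
2. the white foot stands in the nest with the full load of the arm, and no more, resting on it (horizontal distance between foot_1 and nest below 0.008 m and angle between foot_1's own z axis and vertical below 0.15 rad and contact force between load_arm and foot_1 between 6.3 and 9 N), for 0.4 s.
3. the yellow foot stands in the nest with the full load of the arm, and no more, resting on it (horizontal distance between foot_2 and nest below 0.008 m and angle between foot_2's own z axis and vertical below 0.15 rad and contact force between load_arm and foot_2 between 6.3 and 9 N), for 0.4 s.
4. the blue foot stands in the nest with the full load of the arm, and no more, resting on it (horizontal distance between foot_3 and nest below 0.008 m and angle between foot_3's own z axis and vertical below 0.15 rad and contact force between load_arm and foot_3 between 6.3 and 9 N), for 0.4 s.
At the end, for the whole second after the job is handed in: every sound foot stands upright (within 0.2 rad) on the floor of the green tray, every weak one on that of the red tray, all at rest; the load arm is down (below 0.04 rad) and the weight within 3 mm of its end stop (value of joint load_arm below 0.04 rad and value of joint weight above 0.042 m and x of foot_1 in the frame of scrap_tray between -0.045 and 0.045 m and y of foot_1 in the frame of scrap_tray between -0.035 and 0.035 m and z of foot_1 in the frame of scrap_tray between 0 and 0.009 m and angle between each of foot_1, foot_2, foot_3's own z axis and vertical below 0.2 rad and linear speed of each of foot_1, foot_2, foot_3 below 0.02 m/s and x of foot_2 in the frame of good_tray between -0.045 and 0.045 m and y of foot_2 in the frame of good_tray between -0.035 and 0.035 m and z of foot_2 in the frame of good_tray between 0 and 0.009 m and x of foot_3 in the frame of scrap_tray between -0.045 and 0.045 m and y of foot_3 in the frame of scrap_tray between -0.035 and 0.035 m and z of foot_3 in the frame of scrap_tray between 0 and 0.009 m); the robot touches nothing.
It fails at once if a bystander (solder reel, tape roll or capacitor can) is moved by more than 30 mm (distance of any of solder_reel, tape_1, cap_can_1 from where it was at the start of the episode above 0.03 m).
Of foot_1, foot_2, foot_3 only 2 to 3 are there at a start; the rules pass over those that are not, and their reading is None.
At some moment in a run one of foot_1, foot_2, foot_3 may be knocked a few centimetres aside while the robot is not near it.
Once in a run the grip may slacken for a moment while it holds something.
It also fails if it takes over 210 s, if anything falls off the work surface, if the arm or the gripper's body presses on something with over 40 N, if the wrist force passes 120 N, or if a joint passes its speed limit or range.

ROBOT

A 6-joint arm with a two-finger parallel gripper is mounted at the origin on a cart in front of the work surface, level with it; the furniture and walls round the work are solid. World frame = base frame: x ahead of the robot, y to its left, z up, the work surface at z = 0. Lengths are in mm, angles in rad, forces in N, time in s.
With the tool pointing down it reaches from about 350 to 800 mm from the base axis. Payload 7.3 kg.
Tool frame: the origin (TCP) lies at the very end of the fingers, on their centre line; the grasp point (between the pads) lies 19 mm behind it; z points along the fingers, y is the line along which they close (so a half turn about z gives the same grasp; the last joint's range is limited). The gripper opens to 85 mm and grips with 20 to 120 N. Pads are 22 mm wide; open, the fingers measure 114 mm over their backs; the gripper's body (76 mm by 85 mm) begins 54 mm behind the grasp point. The pads swing forward as they close: fully open they stand 13 mm farther back than shut.
Start: joints at [0.98, 0.342, 1.524, -0, 1.275, -0.146], TCP at [225.884, 473.942, 231.322] pointing down, gripper open.
Joint ranges: [-2.53, 2.53], [-0.77, 2.02], [0.04, 2.7], [-1, 4.14], [0.28, 2.66], [-3.11, 3.11]. Speed limits (rad/s): [2.57, 2.57, 3.14, 3.14, 3.14, 3.14].

INTERFACE

Orientations are given as a unit quaternion [x, y, z, w].
In Python, from bench import * gives the robot as it stands.
- The arm moves only by the tool servo_tool, never from a script. Its argument "rows" is a list that holds one entry, the list of rows, each a list of 4 numbers: the shift along the tool's x, y, z in cm, then the turn about the tool's z in degrees. In form: [[[x, y, z, turn], ...]]. A call has 1 to 5 rows; each row is the pose to reach, as a shift and turn from the pose commanded when the call began, along the tool's axes at that moment; what a row does not reach only later rows make up. A row lasts 1/10 s, in which the tool goes at most 50 mm and 8.59 degrees, less where a joint would pass 70% of its speed; a pose out of reach is approached as far as the arm can. A call with a gripper value outside its range is refused whole. "fingers" is the closure in counts, from 0 (fully open) to 255 (shut), set as the call begins (left out, the last holds). The fingers move at their own pace and stop on an object; "force" is the grip in N (left out, the last holds). Time passes only in rows, so rows that repeat a pose let the fingers close. It gives the time, the measured TCP pose, the force, the opening and the grip force at its end, in the units of the state.
- get_state(): the state, without advancing time (a new reading comes with each control period).
- snapshot(name): name is "scene" or "side" or "wrist"; returns the picture (400x640x3 uint8, blue, green, red); there is no depth.
- calibration(name): a dict with "fx", "fy", "cx", "cy" (pixels), "R" (3x3) and "t" (3): a world point X has camera coordinates R X + t. Camera axes: x right, y down, z forward; pixel columns grow to the right and rows downward; lengths in mm; the calibration is good to about 2 mm. A picture is of the moment at which its call begins: read the wrist's pose just before it. calibration takes no time and is no camera call; for the wrist camera it gives the pose at the moment of the call.
- hand_in(): hands the job in; it is judged then, once.
The state is a dict: "time": time; "joint_pos": joint angles; "joint_vel": joint speeds; "tau": joint torques, N m; "eef_pos": TCP position; "orientation": TCP orientation; "wrist_force": force on the tool from outside, world axes, zero at the start; "wrist_torque": the same for the moment, N m; "width": finger opening in mm; "finger_force": force on a finger pad.
Only numpy, scipy, OpenCV 4.12 (cv2) and the standard library are available. Lean on these libraries where they do the work, as an engineer would, in place of code of your own. Each camera call takes 0.05 s, during which the arm holds its last target. There are 200 camera calls.

## Working session

There is one attempt and no reset: what is moved stays moved. The work goes in short steps, Python scripts to look and compute and a tool call to move; the robot and the scene stay as the last step left them, time stands still between calls to the robot, and variables do not carry over. Pictures are saved under pics/ and viewed, at most 14 in all, crops included, and the job is handed in when it is done.

Besides the shell and the picture viewer there is one more tool, called after "Request:" as name(argument=value, ...) on one line, values as JSON. servo_tool: Moves the arm, as the interface text tells. Its arguments: {"type":"object","properties":{"rows":{"type":"array"},"fingers":{"type":"number"},"force":{"type":"number"}},"required":["rows"]}

```bash
ls; mkdir -p pics; python3 - <<'E'
from bench import *
import cv2,numpy as np
print(get_state())
for n in("scene","side"):
    c=calibration(n);print(n,{k:np.round(v,3).tolist() for k,v in c.items()})
    cv2.imwrite(f"pics/{n}0.png",snapshot(n))
E
```

```text
pics
{'time': 0.0, 'joint_pos': array([ 9.80001656e-01,  3.42733391e-01,  1.52503329e+00,  2.44705004e-05,
        1.27538695e+00, -1.46008463e-01]), 'joint_vel': array([ 0.00059405,  0.00106947,  0.00076385,  0.00028456, -0.00134464,
        0.00099148]), 'tau': array([-1.62353448e-03, -4.33685732e+01, -2.46006095e+01, -2.77311992e-04,
        7.91510451e-03, -2.35042791e-05]), 'eef_pos': array([225.63921187, 473.59119034, 230.6147406 ]), 'orientation': array([ 2.20567836e-01,  9.75371324e-01, -7.23907286e-04, -2.91990732e-04]), 'wrist_force': array([-0.70954973, -0.23097741,  0.50787818]), 'wrist_torque': array([ 0.0316999 , -0.00256255, -0.00307091]), 'finger_force': 0.0, 'width': 85.30996871449099}
scene {'fx': 494.807, 'fy': 494.807, 'cx': 312.864, 'cy': 208.676, 'R': [[-0.843, -0.538, -0.017], [-0.32, 0.526, -0.788], [0.433, -0.659, -0.615]], 't': [556.463, 151.617, 1163.482]}
side {'fx': 381.782, 'fy': 381.782, 'cx': 315.237, 'cy': 202.068, 'R': [[0.904, -0.428, 0.002], [-0.235, -0.5, -0.833], [0.358, 0.753, -0.553]], 't': [-421.622, 280.216, 846.736]}
```

View pics/scene0.png

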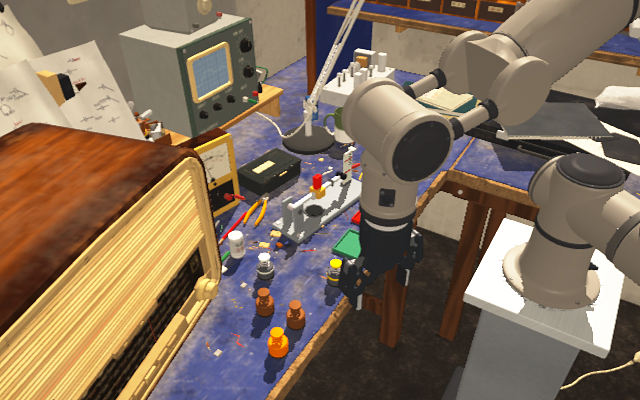

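View pics/side0.png

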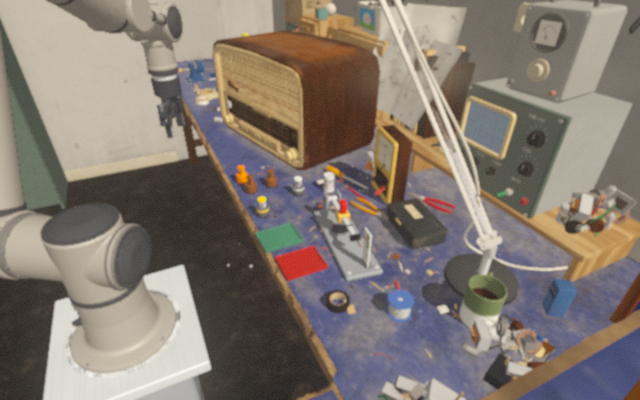

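The scene shows the white foot at (264,265), the yellow foot at (335,270), the capacitor can at (236,243) and the tester near (315,205). The side view shows the trays at (280,237) and (302,262). I don't see a blue foot yet. Next I'll enlarge the side view and cast rays.

```bash
cat > h.py <<'E'
from bench import *
import cv2,numpy as np
from scipy.spatial.transform import Rotation as Ro
def ray(c,p):
    R=np.array(c["R"]);t=np.array(c["t"])
    return -R.T@t, R.T@np.array([(p[0]-c["cx"])/c["fx"],(p[1]-c["cy"])/c["fy"],1])
def onz(c,p,z):
    o,d=ray(c,p);return o+d*(z-o[2])/d[2]
def tri(l):
    A=np.zeros((3,3));b=np.zeros(3)
    for c,p in l:
        o,d=ray(c,p);d=d/np.linalg.norm(d);M=np.eye(3)-np.outer(d,d);A+=M;b+=M@o
    return np.linalg.solve(A,b)
def proj(c,X):
    q=np.array(c["R"])@np.array(X,float)+np.array(c["t"]);return np.array([c["cx"]+c["fx"]*q[0]/q[2],c["cy"]+c["fy"]*q[1]/q[2]])
def blobs(im,lo,hi,amin=8):
    m=cv2.inRange(cv2.cvtColor(im,cv2.COLOR_BGR2HSV),np.array(lo),np.array(hi))
    n,_,s,c=cv2.connectedComponentsWithStats(m)
    return [(c[i].round(1).tolist(),s[i].tolist()) for i in range(1,n) if s[i][4]>=amin]
def totool(X,yaw=None):
    """shift in cm in tool axes from present pose to world X"""
    s=get_state();R=Ro.from_quat(s["orientation"]).as_matrix()
    return (R.T@(np.array(X)-s["eef_pos"])/10).round(2), np.degrees(np.arctan2(R[1,1],R[0,1])).round(1)
E
python3 - <<'E'
from h import *
S,C=cv2.imread("pics/side0.png"),cv2.imread("pics/scene0.png")
s,c=calibration("side"),calibration("scene")
cv2.imwrite("pics/s1.png",cv2.resize(S[140:340,220:460],None,fx=3,fy=3,interpolation=cv2.INTER_CUBIC)[:600,:720])
cv2.imwrite("pics/c1.png",cv2.resize(C[135:375,200:420],None,fx=2.5,fy=2.5,interpolation=cv2.INTER_CUBIC))
for n,p in dict(green=(280,237),red=(302,262)).items(): print(n,onz(s,p,5).round())
for n,im,cc in(("side",S,s),("scene",C,c)):
  for k,lo,hi in(("yel",(22,150,120),(34,255,255)),("red",(0,190,120),(5,255,255)),("grn",(60,100,60),(85,255,255)),("red2",(174,190,100),(180,255,255))):
    for b in blobs(im,lo,hi,12):
      P=onz(cc,b[0],10)
      if 100<P[0]<800 and abs(P[1])<600: print(n,k,b,P.round())
E
```

```text
green [424. 150.   5.]
red [439.  25.   5.]
side yel ([261.4, 198.9], [258, 197, 8, 5, 35]) [439. 358.  10.]
side yel ([262.4, 211.0], [257, 209, 11, 4, 19]) [419. 290.  10.]
side red ([342.9, 206.3], [341, 201, 5, 12, 52]) [662. 205.  10.]
side red ([300.0, 262.9], [277, 248, 49, 31, 901]) [431.  19.  10.]
side grn ([274.2, 237.6], [259, 225, 37, 26, 284]) [406. 148.  10.]
side grn ([284.3, 242.6], [280, 240, 10, 6, 19]) [424. 115.  10.]
scene yel ([262.3, 210.1], [257, 201, 9, 20, 35]) [716. 170.  10.]
scene yel ([249.2, 211.3], [244, 203, 13, 18, 31]) [743. 193.  10.]
scene yel ([335.5, 262.9], [330, 259, 12, 9, 88]) [441. 243.  10.]
scene yel ([332.5, 278.7], [328, 276, 10, 5, 19]) [420. 291.  10.]
scene yel ([276.5, 331.7], [271, 327, 12, 10, 92]) [442. 483.  10.]
scene yel ([270.1, 340.6], [269, 337, 3, 8, 17]) [440. 508.  10.]
scene yel ([284.0, 340.5], [282, 336, 5, 11, 33]) [416. 493.  10.]
scene red ([355.3, 165.5], [352, 164, 8, 4, 15]) [ 606. -157.   10.]
scene red ([316.7, 181.2], [313, 174, 8, 16, 104]) [662. -24.  10.]
scene red ([356.4, 217.3], [352, 211, 9, 13, 75]) [481.  64.  10.]
scene red ([233.8, 226.2], [223, 214, 23, 25, 60]) [739. 264.  10.]
scene grn ([348.6, 244.4], [333, 229, 28, 30, 568]) [446. 169.  10.]
scene grn ([225.1, 255.9], [222, 251, 8, 11, 35]) [684. 363.  10.]
```

View pics/s1.png

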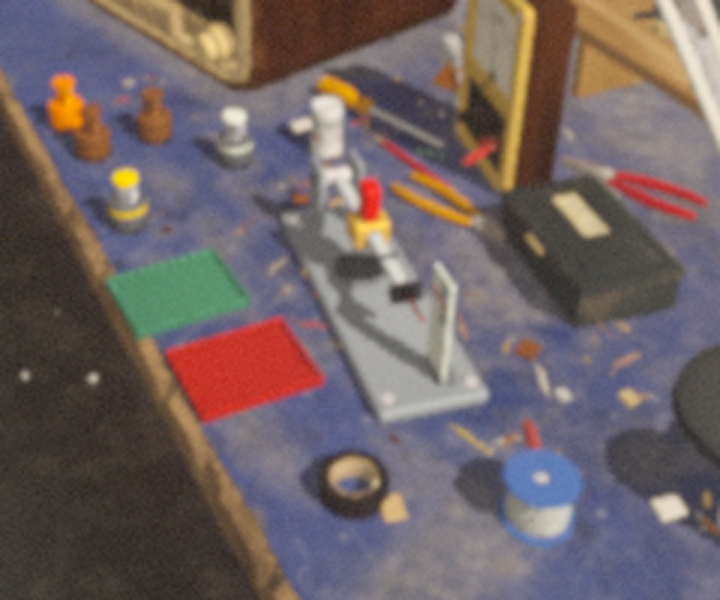

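View pics/c1.png

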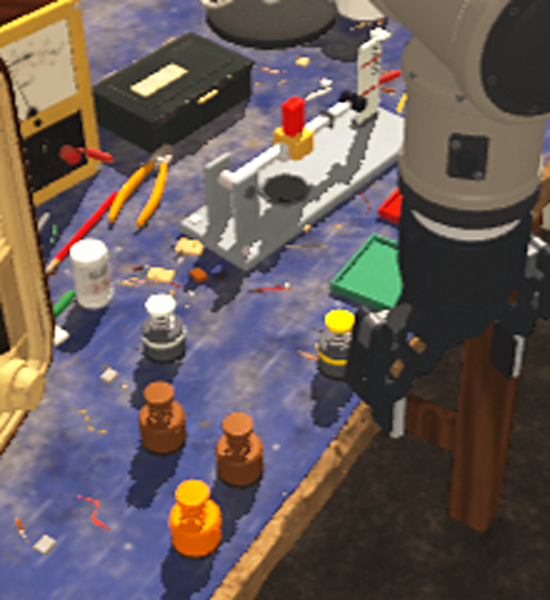

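Two feet are on the bench, white and yellow; blue is absent, as neither view shows it. The arm is down, with the weight mid-arm and a red fin. Now I'll measure positions.

```bash
python3 - <<'E'
from h import *
s,c=calibration("side"),calibration("scene")
f=lambda p:(p[0]/3+220,p[1]/3+140); g=lambda p:(p[0]/2.5+200,p[1]/2.5+135)
T=lambda a,b:tri([(s,f(a)),(c,g(b))]).round(1)
print("fin",tri([(s,(342.9,206.3)),(c,(316.7,181.2))]).round(1))
print("white cap top",T((234,113),(160,303)),"yellow",T((125,177),(340,320)))
print("yel onz",onz(s,f((125,177)),61).round(),onz(c,g((340,320)),61).round())
print("wh onz",onz(s,f((234,113)),61).round(),onz(c,g((160,303)),61).round())
print("handle",T((405,290),(353,101)))
print("corner side -y near",onz(s,f((382,410)),14).round(1),"far",onz(s,f((487,390)),14).round(1),"+y near",onz(s,f((283,212)),14).round(1))
print("scene +y near",onz(c,g((242,260)),14).round(1),"far",onz(c,g((182,225)),14).round(1),"nest",onz(c,g((286,188)),14).round(1))
for n,q in dict(g=[(105,280),(215,252),(248,297),(137,335)],r=[(165,352),(283,318),(325,380),(205,420)]).items():
  P=np.array([onz(s,f(p),8) for p in q]);print(n,P.round(0).tolist(),P.mean(0).round(1))
print("tape",onz(s,f((352,478)),15).round(),"reel",onz(s,f((542,475)),43).round(),"can",T((327,105),(90,250)))
print(totool([450,150,300]))
E
```

```text
fin [592.   86.4 102.1]
white cap top [568.4 353.7  60.3] yellow [416.9 284.5  58. ]
yel onz [417. 281.  61.] [414. 288.  61.]
wh onz [570. 354.  61.] [566. 355.  61.]
handle [574.8 -12.1  70.2]
corner side -y near [517.1 -82.3  14. ] far [610.3 -99.8  14. ] +y near [566.  216.3  14. ]
scene +y near [565.8 223.2  14. ] far [650.5 210.2  14. ] nest [591.  100.3  14. ]
g [[363.0, 193.0, 8.0], [477.0, 189.0, 8.0], [479.0, 110.0, 8.0], [364.0, 103.0, 8.0]] [420.9 148.7   8. ]
r [[380.0, 70.0, 8.0], [496.0, 67.0, 8.0], [493.0, -24.0, 8.0], [380.0, -24.0, 8.0]] [437.2  22.4   8. ]
tape [ 459. -138.   15.] reel [ 577. -219.   43.] can [672.6 328.2  58.6]
(array([-34.17, -19.57,  -6.91]), np.float64(64.5))
```

Estimates: tester yaw ≈ -0.165 rad, nest ≈ (597,100), green tray ≈ (421,149), red tray ≈ (437,22). I'll move in and refine with the wrist camera.

Request:
servo_tool(rows=[[[-4,-2.5,-2,0],[-8,-5,-3,0],[-12,-7,-5,0],[-16,-9,-6,0],[-18,-10,-8,0]]])

```text
time: 0.6
eef_pos: [346.3, 303.4, 310.8]
orientation: [0.222, 0.975, -0.001, -0.001]
wrist_force: [0.6, 0.4, -1.1]
width: 85.6
finger_force: 0.0
```

Request:
servo_tool(rows=[[[-4,-2,-1,8],[-8,-4,-2,16],[-12,-6,-4,24],[-16,-8,-6,32],[-18,-10,-8,40]]])

```text
time: 1.1
eef_pos: [466.3, 136.1, 391.2]
orientation: [0.544, 0.839, -0.001, -0.0]
wrist_force: [0.4, 0.2, -0.9]
width: 85.4
finger_force: 0.0
```

Request:
servo_tool(rows=[[[0,0,0,8],[0,0,0,16],[0,0,0,24],[0,0,0,34],[0,0,0,34]]])

```text
time: 1.6
eef_pos: [464.7, 138.4, 390.9]
orientation: [0.764, 0.645, -0.0, -0.0]
wrist_force: [0.1, 0.3, -0.2]
width: 85.6
finger_force: 0.0
```

```bash
python3 - <<'E'
from h import *
s=get_state();print(s["time"],s["eef_pos"],s["wrist_force"],s["joint_pos"].round(2))
w=calibration("wrist");cv2.imwrite("pics/w1.png",snapshot("wrist"))
np.save("w1.npy",w,allow_pickle=True)
print(totool([450,150,300]),{k:np.round(v,2).tolist() for k,v in w.items()})
E
```

```text
1.6 [464.67774918 138.42182737 390.93156377] [ 0.14257176  0.29905417 -0.17530058] [0.13 0.19 1.3  0.   1.65 0.3 ]
(array([ 0.9 , -1.63,  9.1 ]), np.float64(-9.5)) {'fx': 342.84, 'fy': 342.84, 'cx': 325.01, 'cy': 201.76, 'R': [[0.99, -0.17, -0.0], [-0.16, -0.93, 0.32], [-0.06, -0.31, -0.95]], 't': [-433.38, 108.99, 600.54]}
```

View pics/w1.png

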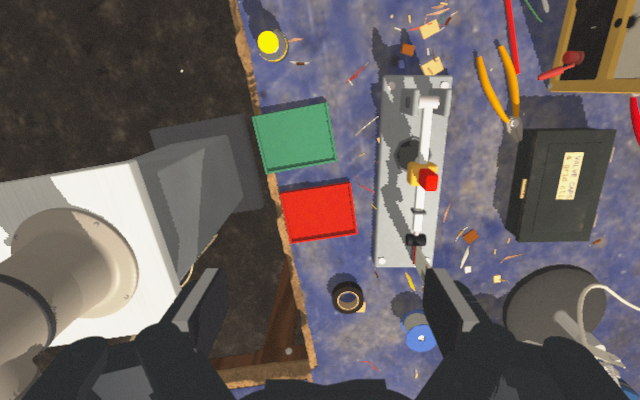

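The wrist view shows the tester plate with corners (384,76), (452,78), (441,267) and (375,264), the handle at (416,240), the fin at (428,180), green tray (296,137), red tray (318,211) and the yellow foot at (269,42).

```bash
python3 - <<'E'
from h import *
w=np.load("w1.npy",allow_pickle=True).item();im=cv2.imread("pics/w1.png")
hsv=cv2.cvtColor(im,cv2.COLOR_BGR2HSV)
C=[onz(w,p,14)[:2] for p in((384,76),(452,78),(441,267),(375,264))]
print("corners",np.round(C,1).tolist())
# fit yaw + nest
y=(C[0]-C[3]+C[1]-C[2]);y/=np.linalg.norm(y);x=np.array([y[1],-y[0]])
ctr=np.mean(C,0);print("yaw",np.arctan2(x[1],x[0]),"nest",ctr+40*y, [np.linalg.norm(C[0]-C[3]),np.linalg.norm(C[1]-C[0])])
print("handle",onz(w,(416,240),72),"hinge",onz(w,(428,101),77))
def rect(lo,hi,z):
    m=cv2.inRange(hsv,np.array(lo),np.array(hi));n,l,s,c=cv2.connectedComponentsWithStats(m);i=1+s[1:,4].argmax()
    r=cv2.minAreaRect(np.argwhere(l==i)[:,::-1].astype(np.float32));b=cv2.boxPoints(r)
    P=np.array([onz(w,p,z)[:2] for p in b]);print(r,P.round(0).tolist(),P.mean(0).round(1))
rect((55,90,50),(90,255,255),10);rect((175,180,100),(180,255,255),10)if 0 else None
for b in blobs(im,(0,200,100),(4,255,255),100):print("red",b,onz(w,b[0],5).round(1),onz(w,b[0],115).round(1))
for b in blobs(im,(24,180,120),(34,255,255),100):print("yel",b,onz(w,b[0],61).round(1))
E
```

```text
corners [[561.7, 218.0], [656.8, 199.2], [623.0, -103.0], [512.6, -78.5]]
yaw -0.13760120992266908 nest [593.99853811  98.54567405] [np.float64(300.5756982553052), np.float64(96.99671082650043)]
handle [573.13629007 -15.8707967   72.        ] hinge [603.48157695 178.82264272  77.        ]
((294.4182434082031, 138.16098022460938), (59.63520812988281, 76.38880157470703), 79.04593658447266) [[361.0, 195.0], [475.0, 197.0], [478.0, 108.0], [358.0, 105.0]] [418.  151.4]
red ([511.9, 35.1], [505, 0, 14, 74, 317]) [745.1 241.5   5. ] [689.5 236.7 115. ]
red ([427.8, 179.6], [419, 169, 19, 22, 332]) [614.3  52.3   5. ] [585.9  86.9 115. ]
red ([318.7, 212.0], [280, 183, 77, 60, 3404]) [433.7  27.1   5. ] [442.8  66.9 115. ]
yel ([267.5, 41.5], [258, 31, 20, 22, 358]) [414.4 283.   61. ]
```

```bash
python3 - <<'E'
from h import *
print(totool([597,130,250]),totool([597,130,97]))
E
```

```text
(array([ 1.35, 13.2 , 14.09]), np.float64(-9.5)) (array([ 1.35, 13.21, 29.39]), np.float64(-9.5))
```

Request:
servo_tool(rows=[[[0.3,3,3,0],[0.7,6,6,0],[1,9,9,0],[1.3,12,12,0],[1.35,13.2,15,0]]], fingers=255, force=40)

```text
time: 2.15
eef_pos: [599.1, 129.7, 239.1]
orientation: [0.762, 0.648, -0.0, -0.0]
wrist_force: [0.3, -0.2, 0.3]
width: 12.2
finger_force: 0.0
```

```bash
python3 - <<'E'
from h import *
s=get_state();print(s["time"],s["eef_pos"],s["width"])
w=calibration("wrist");im=snapshot("wrist");cv2.imwrite("pics/w2.png",im)
np.save("w2.npy",w,allow_pickle=True)
for b in blobs(im,(0,200,100),(4,255,255),60):print("red",b,onz(w,b[0],110).round(1))
E
```

```text
2.15 [599.07512381 129.70074278 239.05903323] 12.206063866746494
red ([455.7, 40.5], [446, 0, 20, 84, 504]) [709.2 225.4 110. ]
red ([322.7, 237.7], [315, 221, 17, 37, 535]) [589.1  87.4 110. ]
red ([207.4, 264.3], [152, 226, 109, 78, 5786]) [483.5  78.3 110. ]
```

View pics/w2.png

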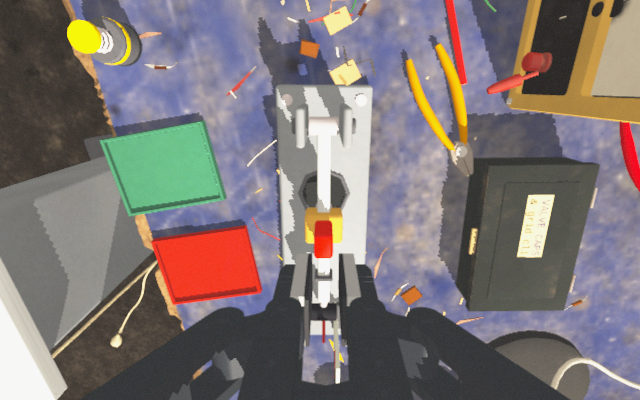

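The arm runs straight down the image, with the hinge at (323,127), nest centre (323,190) and fin (323,238); the tool is aligned with it.

```bash
python3 - <<'E'
from h import *
w=np.load("w2.npy",allow_pickle=True).item()
h=onz(w,(323,127),77);n=onz(w,(323,190),14);f=onz(w,(323,238),110)
a,b=onz(w,(278,88),14),onz(w,(374,85),14)
print(h,n,f,a,b,np.arctan2(b[1]-a[1],b[0]-a[0]),np.linalg.norm(b-a))
y=np.array([.155,.988,0]);x=np.array([.988,-.155,0]);print("nest from corners",(a+b)/2-115*y)
print(totool([597,131,239]))
E
```

```text
[603.92277632 176.78303742  77.        ] [591.04298066 101.63334997  14.        ] [589.30638746  87.07396875 110.        ] [563.53237955 215.82832137  14.        ] [660.25015969 202.93385649  14.        ] -0.1325389441525344 97.57354261779209
nest from corners [594.06626962  95.76108893  14.        ]
(array([ 0.17, -0.07, -0.58]), np.float64(-9.3))
```

Request:
servo_tool(rows=[[[0,0,4,0],[0,0,8,0],[0,0,12,0],[0,0,14.2,0],[0,0,14.2,0]]], fingers=255)

```text
time: 2.7
eef_pos: [594.8, 130.0, 96.5]
orientation: [0.762, 0.647, -0.003, -0.002]
wrist_force: [-0.1, -0.8, 0.3]
width: 0.0
finger_force: 0.0
```

Request:
servo_tool(rows=[[[-0.7,0,0,0],[-1.4,0,0,0],[-2.0,0,0,0],[-2.5,0,0,0],[-3.0,0,0,0]]])

```text
time: 3.2
eef_pos: [593.2, 101.1, 100.9]
orientation: [0.763, 0.646, 0.002, 0.0]
wrist_force: [0.2, 6.5, 5.3]
width: -0.3
finger_force: 3.1
```

Request:
servo_tool(rows=[[[-0.3,0,0,0],[-0.6,0,0,0],[-0.9,0,0,0],[-1.2,0,0,0],[-1.5,0,0,0]]])

```text
time: 3.7
eef_pos: [590.8, 86.7, 100.9]
orientation: [0.763, 0.646, 0.002, 0.0]
wrist_force: [1.3, 4.8, 5.1]
width: -0.1
finger_force: 3.0
```

Request:
servo_tool(rows=[[[-0.3,0,0,0],[-0.6,0,0,0],[-0.9,0,0,0],[-1.2,0,0,0],[-1.5,0,0,0]]])

```text
time: 4.2
eef_pos: [588.3, 71.8, 100.8]
orientation: [0.763, 0.646, 0.002, 0.0]
wrist_force: [0.8, 5.9, 3.7]
width: 0.0
finger_force: 3.0
```

```bash
python3 - <<'E'
from h import *
s=get_state();print(s["eef_pos"],s["wrist_force"])
for n in("scene","side"):
  im=snapshot(n);c=calibration(n)
  print([(b[0],onz(c,b[0],110).round()) for b in blobs(im,(0,190,120),(5,255,255),30)])
  cv2.imwrite(f"pics/{n}2.png",im)
E
```

```text
[588.27485721  71.83361672 100.83344206] [0.83388029 5.93191018 3.70971873]
[([326.9, 176.8], array([572.,  66., 110.])), ([228.4, 196.7], array([737., 269., 110.])), ([377.6, 218.3], array([381., 152., 110.])), ([233.9, 226.1], array([652., 350., 110.]))]
[([347.1, 213.4], array([581.,  43., 110.])), ([300.0, 262.8], array([390., -81., 110.]))]
```

Request:
servo_tool(rows=[[[-0.2,0,0,0],[-0.4,0,0,0],[-0.6,0,0,0],[-0.6,0,0,0]]])

```text
time: 4.7
eef_pos: [588.2, 71.3, 101.0]
orientation: [0.763, 0.646, 0.006, -0.002]
wrist_force: [5.3, 28.0, 2.7]
width: 0.3
finger_force: 14.1
```

Request:
servo_tool(rows=[[[-0.2,0,0,0],[-0.4,0,0,0],[-0.6,0,0,0],[-0.6,0,0,0]]])

```text
time: 5.1
eef_pos: [588.2, 71.0, 101.1]
orientation: [0.763, 0.646, 0.009, -0.004]
wrist_force: [9.7, 50.2, -0.3]
width: -0.1
finger_force: 25.5
```

The weight is against its stop: the force rose from 6 N to 50 N with no motion. Backing off and going to the handle.

Request:
servo_tool(rows=[[[1.5,0,0,0],[3,0,0,0],[3.2,0,-3,0],[3.2,0,-8,0],[3.2,0,-12,0]]], fingers=0)

```text
time: 5.6
eef_pos: [590.7, 90.2, 221.6]
orientation: [0.763, 0.646, 0.0, 0.0]
wrist_force: [0.0, 0.2, -0.6]
width: 72.3
finger_force: 0.0
```

Request:
servo_tool(rows=[[[-4,0,0,0],[-8,0,0,0],[-10,0,0,0],[-10,0,0,0]]])

```text
time: 6.0
eef_pos: [573.7, -11.2, 219.7]
orientation: [0.764, 0.645, -0.0, 0.0]
wrist_force: [0.1, 0.6, 0.1]
width: 85.1
finger_force: 0.0
```

```bash
python3 - <<'E'
from h import *
print(get_state()["eef_pos"])
w=calibration("wrist");im=snapshot("wrist");cv2.imwrite("pics/w3.png",im)
np.save("w3.npy",w,allow_pickle=True)
for X in((574,-15,72),(604,177.5,77),(593,99,14),(584,49,110)):print(X,proj(w,X).round(1))
print(totool([574,-15,150]))
E
```

```text
[573.71104932 -11.16634119 219.65220493]
(574, -15, 72) [327.2 187.5]
(604, 177.5, 77) [323.5 -83.7]
(593, 99, 14) [326.5  51. ]
(584, 49, 110) [326.3 115.5]
(array([-0.53,  0.1 ,  6.95]), np.float64(-9.7))
```

View pics/w3.png

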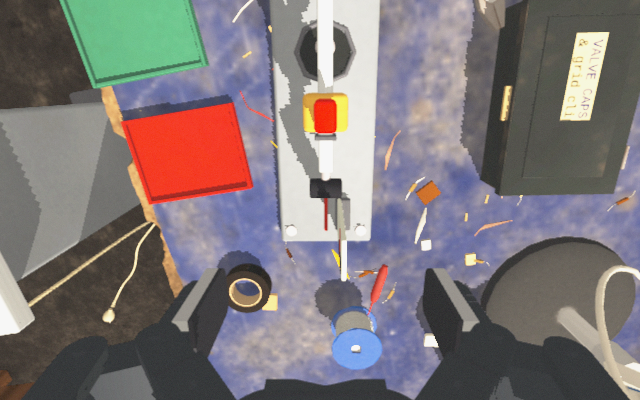

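The handle is at (326,188) and the nest at (325,50), both within 1.5 px of prediction. Descending to pinch the handle.

Request:
servo_tool(rows=[[[-0.4,0.1,4,0],[-0.4,0.1,8,0],[-0.4,0.1,12,0],[-0.4,0.1,16,0],[-0.4,0.1,16.3,0]]])

```text
time: 6.55
eef_pos: [571.1, -10.7, 51.5]
orientation: [0.763, 0.647, -0.003, -0.004]
wrist_force: [-1.0, 0.6, -0.2]
width: 85.5
finger_force: 0.0
```

Request:
servo_tool(rows=[[[0,0,0,0],[0,0,0,0],[0,0,0,0],[0,0,0,0],[0,0,0,0]]], fingers=255, force=30)

```text
time: 7.05
eef_pos: [574.1, -12.0, 58.3]
orientation: [0.763, 0.646, 0.0, -0.0]
wrist_force: [-6.0, 1.3, 10.3]
width: 27.5
finger_force: 31.7
```

Request:
servo_tool(rows=[[[0.0,0,-0.9,0],[0.1,0,-1.9,0],[0.4,0,-3.9,0],[0.9,0,-5.8,0],[1.5,0,-7.6,0]]])

```text
time: 7.55
eef_pos: [576.4, 3.3, 133.2]
orientation: [0.763, 0.646, -0.0, -0.001]
wrist_force: [0.9, 5.2, -6.8]
width: 27.3
finger_force: 30.0
```

Request:
servo_tool(rows=[[[1.9,0,-3.4,0],[4.4,0,-6.4,0],[7.5,0,-8.8,0],[10.9,0,-10.6,0],[14.7,0,-11.6,0]]])

```text
time: 8.05
eef_pos: [600.5, 148.0, 251.0]
orientation: [0.763, 0.646, -0.0, 0.001]
wrist_force: [1.7, -0.2, -7.7]
width: 26.8
finger_force: 30.4
```

Request:
servo_tool(rows=[[[1.9,0,-0.2,0],[3.9,0,-0.3,0],[5.8,0,-0.1,0],[6.6,0,0.0,0],[6.6,0,0,0]]])

```text
time: 8.55
eef_pos: [611.7, 214.4, 250.3]
orientation: [0.762, 0.647, 0.001, -0.0]
wrist_force: [-6.4, 0.6, 7.0]
width: 27.5
finger_force: 31.3
```

Request:
servo_tool(rows=[[[0,0,0,0],[0,0,0,0],[0,0,0,0],[0,0,-3,0],[0,0,-6,0]]], fingers=0)

```text
time: 9.05
eef_pos: [611.8, 212.1, 308.0]
orientation: [0.763, 0.646, -0.001, -0.001]
wrist_force: [0.9, 0.4, 0.3]
width: 85.7
finger_force: 0.0
```

Request:
servo_tool(rows=[[[3,-1,-1,0],[6,-2,-1,0],[9,-4,-1,0],[10,-6,-1,0],[10,-6,-1,0]]])

```text
time: 9.55
eef_pos: [567.6, 323.4, 318.5]
orientation: [0.762, 0.647, 0.0, -0.0]
wrist_force: [-0.3, -0.1, 0.7]
width: 85.5
finger_force: 0.0
```

```bash
cat >> h.py <<'E'
def white(im):
    return blobs(im,(0,0,190),(180,40,255),40)
E
python3 - <<'E'
from h import *
s=get_state();print(s["eef_pos"],s["wrist_force"])
w=calibration("wrist");im=snapshot("wrist");cv2.imwrite("pics/w4.png",im)
np.save("w4.npy",w,allow_pickle=True)
print(proj(w,(568,354,61)))
for b in white(im):print(b,onz(w,b[0],61).round(1))
E
```

```text
[567.59071637 323.35856743 318.51650205] [-0.25148355 -0.14869167  0.7427729 ]
[322.16807493 132.74900772]
([618.5, 21.3], [595, 0, 45, 54, 1217]) [892.3 417.5  61. ]
([592.7, 97.2], [550, 62, 77, 70, 1622]) [872.1 344.   61. ]
([332.3, 82.6], [328, 78, 10, 11, 85]) [588.  406.1  61. ]
([397.1, 84.6], [388, 78, 20, 15, 257]) [658.2 392.4  61. ]
([482.2, 128.4], [468, 89, 29, 81, 258]) [750.  329.2  61. ]
([623.2, 126.3], [611, 113, 29, 27, 518]) [909.2 305.6  61. ]
([320.6, 134.9], [311, 125, 21, 21, 349]) [565.8 351.9  61. ]
([413.0, 140.7], [398, 126, 31, 30, 711]) [670.6 328.   61. ]
([364.7, 244.7], [352, 226, 28, 36, 495]) [598.6 205.   61. ]
([393.3, 239.3], [379, 226, 25, 33, 523]) [635.6 206.7  61. ]
([354.8, 326.7], [333, 229, 61, 160, 3956]) [569.   81.4  61. ]
([362.2, 273.5], [356, 264, 16, 22, 197]) [590.1 163.8  61. ]
([60.4, 319.5], [2, 290, 113, 58, 3623]) [165.7 159.2  61. ]
([523.2, 321.8], [512, 306, 22, 36, 324]) [801.7  52.   61. ]
```

View pics/w4.png

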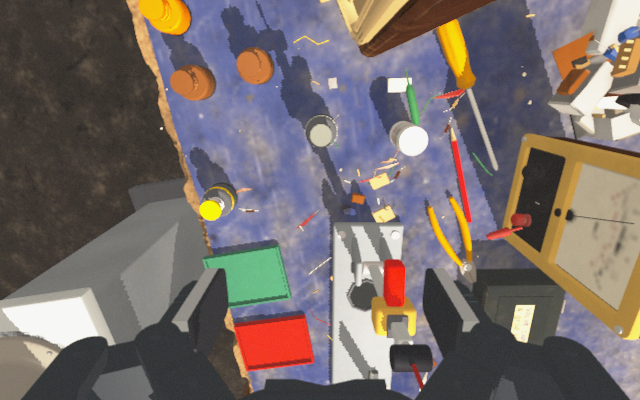

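The white foot is at (320,133), i.e. world (566,352). The arm stands open. Moving above the foot and checking once more from close by.

Request:
servo_tool(rows=[[[1,0,4,0],[2,-0.2,8,0],[2.9,-0.6,12,0],[2.9,-0.6,15.5,0],[2.9,-0.6,15.5,0]]])

```text
time: 10.1
eef_pos: [566.3, 348.5, 157.4]
orientation: [0.764, 0.646, -0.005, -0.001]
wrist_force: [-0.9, 0.2, 0.1]
width: 85.9
finger_force: 0.0
```

```bash
python3 - <<'E'
from h import *
s=get_state();print(s["eef_pos"])
w=calibration("wrist");im=snapshot("wrist");cv2.imwrite("pics/w5.png",im)
p=proj(w,(566,352,61));print(p)
w4=np.load("w4.npy",allow_pickle=True).item()
for b in blobs(im,(0,0,120),(180,60,255),40):
  if abs(b[0][0]-p[0])<40 and abs(b[0][1]-p[1])<40: print(b,onz(w,b[0],61).round(1),tri([(w,b[0]),(w4,(320.6,132.5))]))
print(totool([566,352,5]))
cv2.imwrite("pics/w5c.png",cv2.resize(im[0:300,200:450],None,fx=2,fy=2))
E
```

```text
[566.33892492 348.50133724 157.40750328]
[326.15656202 197.22524664]
(array([ 0.29, -0.18, 15.62]), np.float64(-9.6))
```

View pics/w5c.png

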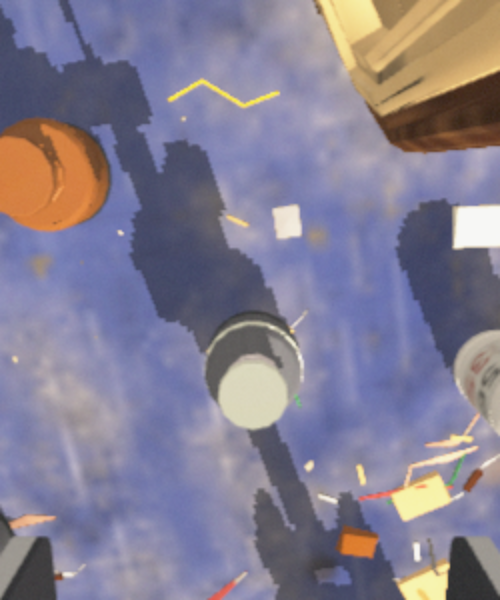

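The cap is at (327.5,195.5) and the cup circle centre at about (327.5,180).

```bash
python3 - <<'E'
from h import *
w=calibration("wrist");w4=np.load("w4.npy",allow_pickle=True).item()
print(onz(w,(327.5,195.5),62),onz(w,(327.5,180),34),tri([(w,(327.5,195.5)),(w4,(320.5,133))]))
s=get_state();print(s["eef_pos"],totool([566.5,352.5,6]))
E
```

```text
[569.17131189 353.2585613   62.        ] [569.91542392 357.44314359  34.        ] [567.77608955 354.44790825  65.3977684 ]
[567.98619587 349.23174846 161.18120112] (array([ 0.35, -0.14, 15.52]), np.float64(-9.6))
```

Request:
servo_tool(rows=[[[0.4,-0.1,4,0],[0.4,-0.1,8,0],[0.4,-0.1,12,0],[0.4,-0.1,14,0],[0.4,-0.1,15.0,0]]])

```text
time: 10.65
eef_pos: [569.2, 354.4, 13.6]
orientation: [0.764, 0.646, 0.0, 0.0]
wrist_force: [1.0, -0.0, 0.1]
width: 85.3
finger_force: 0.0
```

Request:
servo_tool(rows=[[[0,0,0.6,0],[0,0,0.6,0]]])

```text
time: 10.85
eef_pos: [569.2, 355.1, 8.8]
orientation: [0.763, 0.646, 0.001, 0.0]
wrist_force: [0.5, -0.2, -0.1]
width: 85.4
finger_force: 0.0
```

Request:
servo_tool(rows=[[[0,0,0,0],[0,0,0,0],[0,0,0,0],[0,0,0,0],[0,0,0,0]]], fingers=255, force=50)

```text
time: 11.35
eef_pos: [568.5, 355.3, 8.6]
orientation: [0.763, 0.646, 0.001, 0.0]
wrist_force: [-1.0, -1.1, 5.5]
width: 38.4
finger_force: 50.5
```

Request:
servo_tool(rows=[[[0,0,-1.5,0],[0,0,-4,0],[0,0,-8,0],[0,0,-12,0],[0,0,-14,0]]])

```text
time: 11.85
eef_pos: [569.1, 355.6, 152.3]
orientation: [0.763, 0.646, 0.003, 0.001]
wrist_force: [0.6, 0.9, -1.4]
width: 38.4
finger_force: 50.5
```

Request:
servo_tool(rows=[[[-2,-1.5,0,0],[-5,-4,0,0],[-8.5,-6.5,0,0],[-12,-9,0,0],[-13.3,-9.7,0,0]]])

```text
time: 12.35
eef_pos: [446.7, 237.6, 147.7]
orientation: [0.763, 0.646, -0.002, -0.0]
wrist_force: [0.0, -0.2, -1.9]
width: 38.4
finger_force: 50.7
```

Request:
servo_tool(rows=[[[-3.5,0.5,0,0],[-7.5,1.3,0,0],[-11.5,2,0,0],[-13.8,2.3,0,0],[-13.8,2.3,0,0]]])

```text
time: 12.85
eef_pos: [450.1, 97.5, 148.0]
orientation: [0.764, 0.645, -0.0, 0.0]
wrist_force: [0.3, -0.3, -1.6]
width: 39.1
finger_force: 50.7
```

Request:
servo_tool(rows=[[[0.4,3,0,0],[1,7,0,0],[1.8,11,0,0],[2.2,14,0,0],[2.2,14,0,0]]])

```text
time: 13.35
eef_pos: [595.1, 99.2, 147.2]
orientation: [0.763, 0.646, 0.001, 0.001]
wrist_force: [1.2, 0.4, -0.7]
width: 38.4
finger_force: 50.9
```

```bash
python3 - <<'E'
from h import *
s=get_state();print(s["eef_pos"],s["width"],s["wrist_force"])
w=calibration("wrist");im=snapshot("wrist");cv2.imwrite("pics/w6.png",im)
np.save("w6.npy",w,allow_pickle=True)
print(proj(w,(592.5,99,14)),totool([592.5,99,24]))
cv2.imwrite("pics/side3.png",snapshot("side"))
E
```

```text
[595.06358226  99.16517622 147.19496438] 38.4092583465926 [ 1.22076829  0.35372449 -0.74496507]
[322.84206612 189.07559537] (array([-3.000e-02, -1.000e-02,  1.229e+01]), np.float64(-9.5))
```

View pics/w6.png

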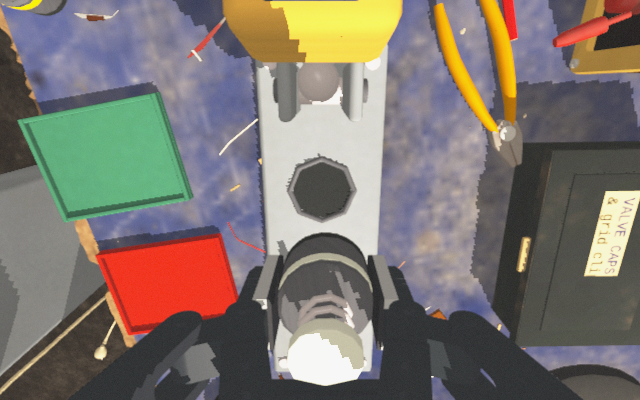

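The nest is at (322,188.5), matching the prediction. The foot is held upright, with its cap circle centred near (326,345). Checking how it sits in the grip.

```bash
python3 - <<'E'
from h import *
w=np.load("w6.npy",allow_pickle=True).item();im=cv2.imread("pics/w6.png")
m=cv2.inRange(cv2.cvtColor(im,cv2.COLOR_BGR2HSV),np.array((0,0,150)),np.array((180,70,255)))[315:392,270:385]
n,l,s,c=cv2.connectedComponentsWithStats(m);i=1+s[1:,4].argmax();print(s[i]+[270,315,0,0,0],c[i]+[270,315])
for r in(340,345,350):print(r,onz(w,(326,r),200.6))
print("nest",onz(w,(322,188.5),17))
print("fwd: foot cap if centred",proj(w,(595.1,99.2,200.6)), proj(w,(594.8,97.2,200.6)))
s=get_state();print(s["eef_pos"],totool([592.3,99.3,35]),totool([592.3,99.3,24]))
E
```

```text
[ 270  315  104   71 5901] [323.64887307 349.77325877]
340 [595.24421522 103.90335533 200.6       ]
345 [594.92536911 101.984092   200.6       ]
350 [594.60286437 100.04280593 200.6       ]
nest [592.0569278  100.47683019  17.        ]
fwd: foot cap if centred [327.95589217 351.8872295 ] [328.04296886 356.94382654]
[591.38751733  99.29640284 146.87112094] (array([ 0.02,  0.11, 11.19]), np.float64(-9.5)) (array([ 0.02,  0.11, 12.29]), np.float64(-9.5))
```

Request:
servo_tool(rows=[[[0,0.1,3,0],[0,0.1,6.5,0],[0,0.1,9.5,0],[0,0.1,11,0],[0,0.1,11.6,0]]])

```text
time: 13.95
eef_pos: [590.5, 98.9, 29.9]
orientation: [0.763, 0.646, -0.002, -0.001]
wrist_force: [-0.5, 0.5, -1.7]
width: 38.9
finger_force: 50.9
```

Request:
servo_tool(rows=[[[0,0,0.2,0],[0,0,0.4,0],[0,0,0.6,0],[0,0,0.7,0],[0,0,0.7,0]]])

```text
time: 14.45
eef_pos: [593.4, 98.4, 24.9]
orientation: [0.763, 0.646, 0.001, 0.0]
wrist_force: [1.2, -0.8, 0.1]
width: 38.7
finger_force: 51.0
```

Request:
servo_tool(rows=[[[0,0,0.1,0],[0,0,0.2,0],[0,0,0.2,0]]])

```text
time: 14.75
eef_pos: [593.3, 99.1, 22.6]
orientation: [0.763, 0.646, 0.001, -0.0]
wrist_force: [0.3, 5.0, 2.5]
width: 38.3
finger_force: 51.2
```

Request:
servo_tool(rows=[[[0,0,0.1,0],[0,0,0.2,0],[0,0,0.2,0]]])

```text
time: 15.05
eef_pos: [593.4, 99.1, 22.5]
orientation: [0.763, 0.646, 0.001, 0.0]
wrist_force: [-3.1, 5.3, 16.7]
width: 38.7
finger_force: 52.9
```

Contact at foot height 14 mm, so the foot is on the nest floor. Releasing it and fetching the arm.

Request:
servo_tool(rows=[[[0,0,-0.3,0],[0,0,-0.3,0],[0,0,-0.3,0],[0,0,-0.3,0],[0,0,-0.3,0]]], fingers=0)

```text
time: 15.55
eef_pos: [592.8, 98.2, 22.9]
orientation: [0.763, 0.646, -0.0, -0.0]
wrist_force: [0.4, 0.0, -0.7]
width: 86.0
finger_force: 0.0
```

Request:
servo_tool(rows=[[[0,0,-2,0],[0,0,-6,0],[0,0,-10,0],[0,0,-14,0],[0,0,-16,0]]])

```text
time: 16.05
eef_pos: [594.2, 98.3, 187.2]
orientation: [0.763, 0.646, 0.002, 0.002]
wrist_force: [0.1, 0.4, -0.5]
width: 85.7
finger_force: 0.0
```

```bash
python3 - <<'E'
from h import *
s=get_state();print(s["eef_pos"])
w=calibration("wrist");im=snapshot("wrist");cv2.imwrite("pics/w7.png",im)
np.save("w7.npy",w,allow_pickle=True)
print(proj(w,(592.3,99.3,76)),proj(w,(592.3,99.3,14)))
cv2.imwrite("pics/w7c.png",im[0:330,150:500])
print(totool([611.7,214.4,250.3]))
E
```

```text
[594.22082389  98.30794009 187.17834817]
[322.86449621 195.669192  ] [322.98725786 175.93359034]
(array([11.72, -0.23, -6.07]), np.float64(-9.5))
```

View pics/w7c.png

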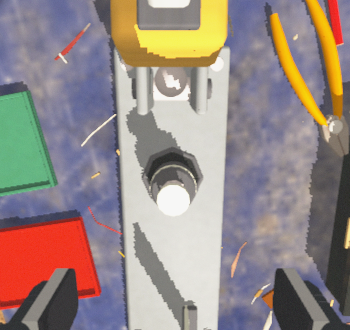

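The foot is seated in the nest, with its cap at (323,197) as predicted. Taking the handle and swinging the arm down.

Request:
servo_tool(rows=[[[0,0,-4,0],[0,0,-8,0],[0,0,-12,0],[0,0,-16,0],[0,0,-16,0]]])

```text
time: 16.6
eef_pos: [594.6, 98.4, 348.9]
orientation: [0.763, 0.646, 0.004, 0.003]
wrist_force: [0.2, -0.8, 1.4]
width: 85.1
finger_force: 0.0
```

Request:
servo_tool(rows=[[[4,0,0,0],[8,-0.1,0,0],[11,-0.2,0,0],[11.7,-0.2,0,0],[11.7,-0.2,0,0]]])

```text
time: 17.1
eef_pos: [610.1, 214.9, 341.6]
orientation: [0.763, 0.647, -0.001, -0.0]
wrist_force: [-0.7, -0.0, 0.2]
width: 85.4
finger_force: 0.0
```

Request:
servo_tool(rows=[[[0,0,3,0],[0,0,6,0],[0,0,9,0],[0,0,10,0],[0,0,10,0]]])

```text
time: 17.6
eef_pos: [609.7, 212.7, 241.9]
orientation: [0.764, 0.646, -0.002, -0.001]
wrist_force: [1.1, -0.0, -0.1]
width: 85.5
finger_force: 0.0
```

Request:
servo_tool(rows=[[[0,0,-0.7,0],[0,0,-0.7,0]]])

```text
time: 17.8
eef_pos: [611.6, 214.0, 253.7]
orientation: [0.763, 0.646, 0.002, 0.001]
wrist_force: [-0.5, -0.2, -0.1]
width: 85.3
finger_force: 0.0
```

Request:
servo_tool(rows=[[[0,0,0,0],[0,0,0,0],[0,0,0,0],[0,0,0,0],[0,0,0,0]]], fingers=255, force=30)

```text
time: 18.3
eef_pos: [611.3, 213.9, 250.7]
orientation: [0.763, 0.646, 0.001, 0.001]
wrist_force: [4.8, -0.5, 0.4]
width: 27.3
finger_force: 34.5
```

Request:
servo_tool(rows=[[[-2.7,0,-0.3,0],[-6.6,0,0,0],[-10.3,0,1.0,0],[-13.8,0,2.8,0],[-16.9,0,5.2,0]]])

```text
time: 18.8
eef_pos: [583.3, 45.2, 200.1]
orientation: [0.763, 0.646, 0.002, 0.002]
wrist_force: [7.3, 0.1, -2.6]
width: 27.0
finger_force: 36.1
```

Request:
servo_tool(rows=[[[-1.9,0,2.2,0],[-3.5,0,4.6,0],[-4.4,0,6.4,0],[-5.0,0,8.2,0],[-5.3,0,9.2,0]]])

```text
time: 19.3
eef_pos: [574.5, -8.1, 105.8]
orientation: [0.764, 0.646, -0.0, 0.002]
wrist_force: [1.0, -10.2, 2.3]
width: 27.3
finger_force: 38.4
```

Request:
servo_tool(rows=[[[-0.1,0,0.4,0],[-0.2,0,0.8,0],[-0.3,0,1.2,0],[-0.3,0,1.2,0]]])

```text
time: 19.7
eef_pos: [574.2, -10.3, 94.5]
orientation: [0.763, 0.646, -0.0, 0.002]
wrist_force: [1.8, -10.3, 1.3]
width: 27.2
finger_force: 38.4
```

Request:
servo_tool(rows=[[[0,0,0,0],[0,0,0,0],[0,0,0,0],[0,0,0,0],[0,0,0,0]]], fingers=0)

```text
time: 20.2
eef_pos: [573.1, -7.6, 94.3]
orientation: [0.763, 0.646, -0.0, -0.0]
wrist_force: [-0.7, -0.3, 0.4]
width: 85.6
finger_force: 0.0
```

Request:
servo_tool(rows=[[[0,0,0,0],[0,0,0,0],[0,0,-2,0],[0,0,-5,0],[0,0,-8,0]]])

```text
time: 20.7
eef_pos: [572.8, -7.8, 174.9]
orientation: [0.763, 0.646, -0.0, -0.001]
wrist_force: [1.0, 0.1, 0.1]
width: 85.0
finger_force: 0.0
```

Request:
servo_tool(rows=[[[0,0,-4,0],[0,0,-8,0],[0,0,-8,0],[0,0,-8,0],[0,0,-8,0]]])

```text
time: 21.2
eef_pos: [572.5, -7.7, 253.0]
orientation: [0.763, 0.646, -0.001, -0.001]
wrist_force: [0.4, 0.1, 0.7]
width: 85.3
finger_force: 0.0
```

```bash
python3 - <<'E'
from h import *
s=get_state();print(s["time"],s["eef_pos"])
y=np.array([.155,.988,0]);hinge=np.array([604,177.5,72])
for n in("scene","side"):
  c=calibration(n);im=snapshot(n);cv2.imwrite(f"pics/{n}4.png",im)
  for a in(0,.08,.14):
    print(n,a,proj(c,hinge-y*235*np.cos(a)+[0,0,235*np.sin(a)]).round(1))
  u=proj(c,hinge-y*235+[0,0,20]).astype(int)
  k=im[u[1]-35:u[1]+35,u[0]-45:u[0]+45]
  cv2.imwrite(f"pics/{n}4c.png",cv2.resize(k,None,fx=7,fy=7,interpolation=cv2.INTER_CUBIC));print(u-[45,35])
w=calibration("wrist");im=snapshot("wrist");cv2.imwrite("pics/w8.png",im);np.save("w8.npy",w,allow_pickle=True)
E
```

```text
21.2 [572.49457925  -7.74309315 253.00099377]
scene 0 [350.4 167.9]
scene 0.08 [350.5 162.4]
scene 0.14 [350.3 158.3]
[305 126]
side 0 [360.5 247. ]
side 0.08 [360.9 241. ]
side 0.14 [361.  236.3]
[316 205]
```

View pics/scene4c.png

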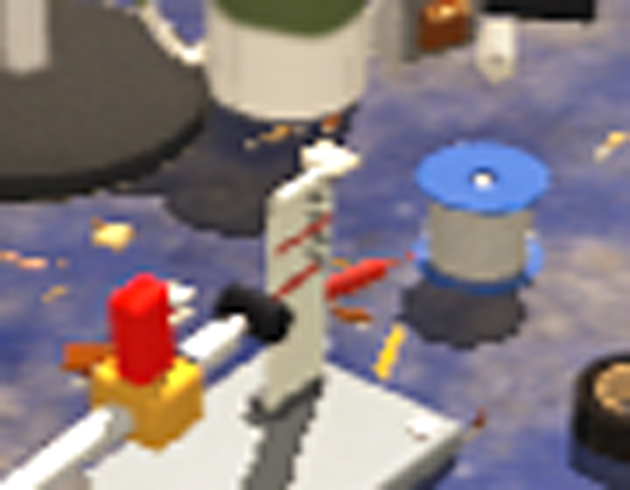

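In this crop the needle (tip at 351,164) lies below and parallel to the mark (348,159), so the white foot is weak and goes to the red tray. Lifting the arm again.

Request:
servo_tool(rows=[[[-0.6,0.2,4,0],[-0.6,0.2,8,0],[-0.6,0.2,12,0],[-0.6,0.2,16,0],[-0.6,0.2,17.8,0]]])

```text
time: 21.85
eef_pos: [571.4, -13.7, 71.7]
orientation: [0.763, 0.646, -0.002, -0.003]
wrist_force: [0.5, 0.2, 0.8]
width: 85.5
finger_force: 0.0
```

Request:
servo_tool(rows=[[[0,0,0,0],[0,0,0,0],[0,0,0,0],[0,0,0,0],[0,0,0,0]]], fingers=255, force=30)

```text
time: 22.35
eef_pos: [573.7, -14.1, 77.1]
orientation: [0.763, 0.646, -0.0, -0.0]
wrist_force: [-2.8, -1.4, 0.1]
width: 27.0
finger_force: 36.0
```

Request:
servo_tool(rows=[[[0.3,0,-2.3,0],[1.5,0,-6.0,0],[3.3,0,-9.4,0],[5.8,0,-12.4,0],[8.9,0,-14.8,0]]])

```text
time: 22.85
eef_pos: [588.1, 73.7, 226.0]
orientation: [0.763, 0.646, -0.001, 0.0]
wrist_force: [2.2, 2.3, -8.9]
width: 27.2
finger_force: 31.2
```

Request:
servo_tool(rows=[[[3.5,0,-1.8,0],[7.2,0,-2.8,0],[11.1,0,-3.1,0],[13,0,-2.9,0],[13.8,0,-2.8,0]]])

```text
time: 23.35
eef_pos: [611.4, 212.8, 255.0]
orientation: [0.762, 0.647, 0.002, 0.0]
wrist_force: [-4.9, 0.6, 8.9]
width: 27.0
finger_force: 31.2
```

Request:
servo_tool(rows=[[[0,0,0,0],[0,0,0,0],[0,0,0,0]]])

```text
time: 23.65
eef_pos: [611.1, 210.9, 255.2]
orientation: [0.763, 0.647, 0.002, 0.0]
wrist_force: [-7.4, 2.4, 11.3]
width: 27.2
finger_force: 31.4
```

Request:
servo_tool(rows=[[[0.3,0,0.2,0],[0.4,0,0.3,0],[0.4,0,0.3,0]]])

```text
time: 23.95
eef_pos: [612.0, 215.6, 254.3]
orientation: [0.763, 0.647, 0.003, 0.0]
wrist_force: [-9.0, 3.6, 18.8]
width: 27.2
finger_force: 32.2
```

Request:
servo_tool(rows=[[[0,0,0,0],[0,0,0,0],[0,0,0,0],[0,0,-3,0],[0,0,-8,0]]], fingers=0)

```text
time: 24.45
eef_pos: [611.1, 213.1, 325.8]
orientation: [0.763, 0.646, -0.004, -0.002]
wrist_force: [1.7, 0.1, 0.4]
width: 85.6
finger_force: 0.0
```

Request:
servo_tool(rows=[[[-3,0,-1,0],[-7,0,-1,0],[-11,0,-1,0],[-11.6,0,-1,0],[-11.6,0,-1,0]]])

```text
time: 24.95
eef_pos: [593.2, 98.0, 339.2]
orientation: [0.764, 0.645, 0.0, -0.0]
wrist_force: [-0.5, 1.1, -0.1]
width: 85.5
finger_force: 0.0
```

```bash
python3 - <<'E'
from h import *
s=get_state();print(s["eef_pos"])
w=calibration("wrist");im=snapshot("wrist");cv2.imwrite("pics/w9.png",im)
p=proj(w,(592.3,99.3,76));print(p)
for b in blobs(im,(0,0,190),(180,45,255),60):
  if np.hypot(*(b[0]-p))<60: print(b)
for b in blobs(im,(24,180,120),(34,255,255),60):print("yel",b,onz(w,b[0],61).round(1))
print(totool([592.3,99.3,24]))
E
```

```text
[593.19015371  98.04372764 339.18328011]
[325.05743771 156.78124016]
([328.2, 173.6], [287, 61, 76, 212, 9836])
yel ([137.8, 17.9], [125, 5, 26, 27, 512]) [415.  282.6  61. ]
yel ([165.7, 30.5], [154, 14, 17, 28, 64]) [441.2 265.4  61. ]
(array([-2.000e-02, -9.000e-02,  3.151e+01]), np.float64(-9.6))
```

Request:
servo_tool(rows=[[[0,0,4.5,0],[0,0,9,0],[0,0,13.5,0],[0,0,18,0],[0,0,20,0]]])

```text
time: 25.5
eef_pos: [590.9, 101.0, 134.3]
orientation: [0.763, 0.647, -0.003, -0.002]
wrist_force: [0.0, -0.4, 0.0]
width: 85.2
finger_force: 0.0
```

Request:
servo_tool(rows=[[[0,0,4,0],[0,0,8,0],[0,0,10,0],[0,0,11,0],[0,0,11.2,0]]])

```text
time: 26.0
eef_pos: [592.7, 100.4, 26.0]
orientation: [0.763, 0.647, -0.001, -0.001]
wrist_force: [-0.0, 0.0, -0.2]
width: 85.6
finger_force: 0.0
```

Request:
servo_tool(rows=[[[0,0,0,0],[0,0,0,0],[0,0,0,0],[0,0,0,0],[0,0,0,0]]], fingers=255, force=50)

```text
time: 26.5
eef_pos: [593.7, 99.6, 28.9]
orientation: [0.763, 0.646, 0.001, 0.001]
wrist_force: [-2.6, 0.1, 5.1]
width: 37.9
finger_force: 50.0
```

Request:
servo_tool(rows=[[[0,0,0,0],[0,0,0,0],[0,0,0,0],[0,0,0.5,0],[0,0,0.5,0]]], fingers=0)

```text
time: 27.0
eef_pos: [592.6, 99.2, 21.4]
orientation: [0.763, 0.646, -0.001, -0.0]
wrist_force: [-0.4, 0.4, -0.2]
width: 85.3
finger_force: 0.0
```

Request:
servo_tool(rows=[[[0,0,0,0],[0,0,0,0],[0,0,0,0],[0,0,0,0],[0,0,0,0]]], fingers=255, force=50)

```text
time: 27.5
eef_pos: [593.4, 99.3, 22.7]
orientation: [0.763, 0.646, 0.0, 0.0]
wrist_force: [0.2, 0.1, 1.9]
width: 38.4
finger_force: 50.4
```

Request:
servo_tool(rows=[[[0,0,-1.5,0],[0,0,-4,0],[0,0,-8,0],[0,0,-10,0],[0,0,-10,0]]])

```text
time: 28.0
eef_pos: [594.8, 99.5, 125.4]
orientation: [0.763, 0.646, 0.002, 0.002]
wrist_force: [0.3, 0.6, -1.6]
width: 38.6
finger_force: 50.5
```

```bash
python3 - <<'E'
from h import *
s=get_state();print(s["eef_pos"],s["width"],s["wrist_force"])
for X in([460,24,130],[460,24,16]):print(totool(X))
S=snapshot("side");c=calibration("side")
for b in blobs(S,(0,190,120),(5,255,255),200):print(b)
m=cv2.inRange(cv2.cvtColor(cv2.imread("pics/side0.png"),cv2.COLOR_BGR2HSV),np.array((0,190,100)),np.array((6,255,255)))
n,l,st,_=cv2.connectedComponentsWithStats(m);i=1+st[1:,4].argmax()
r=cv2.approxPolyDP(cv2.convexHull(np.argwhere(l==i)[:,::-1].astype(np.int32)),5,True).reshape(-1,2)
P=np.array([onz(c,p,10) for p in r]);print(P.round(0).tolist(),P.mean(0))
w=np.load("w2.npy",allow_pickle=True).item()
for p in((153,240),(246,226),(261,291),(170,305)):print(onz(w,p,8).round(0))
E
```

```text
[594.83114637  99.46584043 125.41128338] 38.576133541961624 [ 0.33365124  0.55851933 -1.62038341]
(array([ -9.66, -12.05,  -0.54]), np.float64(-9.5))
(array([ -9.68, -12.12,  10.86]), np.float64(-9.5))
([299.8, 262.9], [277, 248, 49, 31, 900])
[[486.0, -20.0, 10.0], [379.0, -18.0, 10.0], [383.0, 63.0, 10.0], [485.0, 60.0, 10.0]] [433.16473577  21.38190295  10.        ]
[380.  71.   8.]
[494.  71.   8.]
[492. -19.   8.]
[372. -20.   8.]
```

Request:
servo_tool(rows=[[[-2,-3,0,0],[-4.5,-6,0,0],[-7.5,-9.5,0,0],[-9.7,-12,0,0],[-9.7,-12,0,0]]])

```text
time: 28.55
eef_pos: [453.5, 22.4, 120.3]
orientation: [0.764, 0.646, -0.003, -0.003]
wrist_force: [0.2, -0.7, -1.8]
width: 38.3
finger_force: 50.8
```

Request:
servo_tool(rows=[[[0,0,3,0],[0,0,6.5,0],[0,0,9,0],[0,0,10,0],[0,0,10.3,0]]])

```text
time: 29.05
eef_pos: [457.9, 23.7, 17.7]
orientation: [0.763, 0.646, -0.001, -0.001]
wrist_force: [-0.6, 0.1, -1.9]
width: 38.5
finger_force: 50.9
```

Request:
servo_tool(rows=[[[0,0,0,0],[0,0,0,0]]])

```text
time: 29.25
eef_pos: [459.6, 23.4, 20.1]
orientation: [0.763, 0.646, 0.001, 0.001]
wrist_force: [-0.4, 0.7, -1.5]
width: 38.0
finger_force: 50.9
```

Request:
servo_tool(rows=[[[0,0,0.2,0],[0,0,0.4,0],[0,0,0.5,0],[0,0,0.6,0],[0,0,0.6,0]]])

```text
time: 29.75
eef_pos: [458.7, 23.4, 13.2]
orientation: [0.763, 0.646, 0.0, -0.0]
wrist_force: [0.2, -0.0, -1.7]
width: 38.4
finger_force: 50.9
```

Request:
servo_tool(rows=[[[0,0,0,0],[0,0,0,0],[0,0,0,0],[0,0,0,0]]], fingers=0)

```text
time: 30.15
eef_pos: [458.9, 23.4, 13.4]
orientation: [0.763, 0.646, 0.0, 0.0]
wrist_force: [0.1, 0.4, -0.2]
width: 85.7
finger_force: 0.0
```

Request:
servo_tool(rows=[[[0,0,-2,0],[0,0,-6,0],[0,0,-10,0],[0,0,-15,0],[0,0,-19,0]]])

```text
time: 30.65
eef_pos: [458.8, 23.4, 206.0]
orientation: [0.763, 0.646, 0.001, 0.001]
wrist_force: [0.5, 0.2, -0.5]
width: 85.8
finger_force: 0.0
```

```bash
python3 - <<'E'
from h import *
s=get_state();print(s["time"],s["eef_pos"])
w=calibration("wrist");im=snapshot("wrist");cv2.imwrite("pics/w10.png",im);np.save("w10.npy",w,allow_pickle=True)
p=proj(w,(459,24,67));print(p)
for b in blobs(im,(0,0,170),(180,60,255),60):
  if np.hypot(*(b[0]-p))<60: print(b,onz(w,b[0],67))
c=calibration("scene");im=snapshot("scene")
for b in blobs(im,(24,150,120),(34,255,255),10):
  P=onz(c,b[0],61)
  if P[0]<480:print("yel",b,P.round(1))
print(totool([416,284,160]))
E
```

```text
30.65 [458.84103644  23.44290765 206.00098827]
[325.94634245 185.75243249]
([324.6, 189.5], [310, 176, 30, 28, 667]) [457.31728544  20.9027228   67.        ]
yel ([278.5, 331.0], [274, 327, 9, 10, 44]) [413.2 510.2  61. ]
yel ([283.8, 340.4], [282, 336, 4, 10, 17]) [391.5 522.9  61. ]
(array([24.97, -8.85,  4.79]), np.float64(-9.5))
```

The white foot stands in the red tray. On to the yellow one.

Request:
servo_tool(rows=[[[4.5,-1.6,0,0],[9,-3.2,0,0],[13.5,-4.8,0,0],[18,-6.4,1,0],[22,-8,2,0]]])

```text
time: 31.25
eef_pos: [415.3, 255.5, 182.5]
orientation: [0.763, 0.646, 0.0, -0.0]
wrist_force: [0.8, -0.0, -0.2]
width: 85.2
finger_force: 0.0
```

Request:
servo_tool(rows=[[[2,-0.7,1,0],[2.5,-0.8,1,0],[2.5,-0.8,1,0],[2.5,-0.8,1,0]]])

```text
time: 31.65
eef_pos: [412.6, 278.7, 173.3]
orientation: [0.763, 0.646, -0.0, 0.0]
wrist_force: [0.9, -0.9, 0.0]
width: 85.5
finger_force: 0.0
```

```bash
python3 - <<'E'
from h import *
s=get_state();print(s["time"],s["eef_pos"])
w=calibration("wrist");im=snapshot("wrist");cv2.imwrite("pics/w11.png",im)
for b in blobs(im,(20,110,80),(36,255,255),60):print("yel",b,onz(w,b[0],62).round(1))
print(proj(w,(416,284,62)),proj(w,(416,284,34)))
cv2.imwrite("pics/w11c.png",cv2.resize(im[90:290,220:430],None,fx=2.8,fy=2.8))
c=calibration("side");im=snapshot("side")
for b in blobs(im,(22,150,120),(34,255,255),10):print(b,onz(c,b[0],61).round())
print(totool([416,284,9]))
E
```

```text
31.65 [412.64644298 278.73269288 173.34494733]
yel ([246.8, 27.6], [240, 18, 15, 16, 80]) [379.8 403.9  62. ]
yel ([274.3, 165.2], [269, 155, 12, 22, 77]) [378.1 309.4  62. ]
yel ([320.6, 189.5], [298, 184, 44, 20, 143]) [409.3 284.8  62. ]
yel ([637.3, 207.9], [635, 189, 5, 45, 181]) [651.9 228.9  62. ]
yel ([318.8, 219.4], [303, 204, 33, 32, 803]) [403.7 260.6  62. ]
yel ([316.2, 353.9], [309, 342, 15, 25, 116]) [378.6 130.3  62. ]
[329.38515455 189.10860311] [329.02065107 179.71783083]
([331.6, 156.8], [327, 153, 10, 9, 55]) [744. 444.  61.]
([260.2, 203.8], [257, 202, 8, 5, 34]) [405. 258.  61.]
([261.2, 216.2], [257, 215, 10, 3, 16]) [387. 195.  61.]
(array([ 0.59,  0.21, 16.46]), np.float64(-9.6))
```

The yellow foot was knocked aside and is now near (404,260). Re-centring over it.

Request:
servo_tool(rows=[[[-1,-0.2,0,0],[-1.9,-0.5,0,0],[-2,-0.5,0,0],[-2,-0.5,0,0],[-2,-0.5,0,0]]])

```text
time: 32.25
eef_pos: [404.3, 260.6, 173.5]
orientation: [0.763, 0.646, 0.0, 0.0]
wrist_force: [0.1, -0.5, -0.8]
width: 85.3
finger_force: 0.0
```

```bash
python3 - <<'E'
from h import *
s=get_state();print(s["time"],s["eef_pos"])
w=calibration("wrist");im=snapshot("wrist");cv2.imwrite("pics/w12.png",im)
for b in blobs(im,(20,110,80),(36,255,255),60):
  if b[1][4]<1200: print("yel",b,onz(w,b[0],62).round(1))
cv2.imwrite("pics/w12c.png",cv2.resize(im[90:290,220:430],None,fx=2.8,fy=2.8))
print(totool([404,260,9]))
E
```

```text
32.25 [404.28772088 260.61457841 173.50177543]
yel ([326.1, 168.5], [303, 162, 46, 22, 132]) [407.9 282.4  62. ]
yel ([325.4, 196.7], [309, 181, 34, 33, 853]) [403.6 260.4  62. ]
(array([-0.08, -0.02, 16.44]), np.float64(-9.5))
```

View pics/w12c.png

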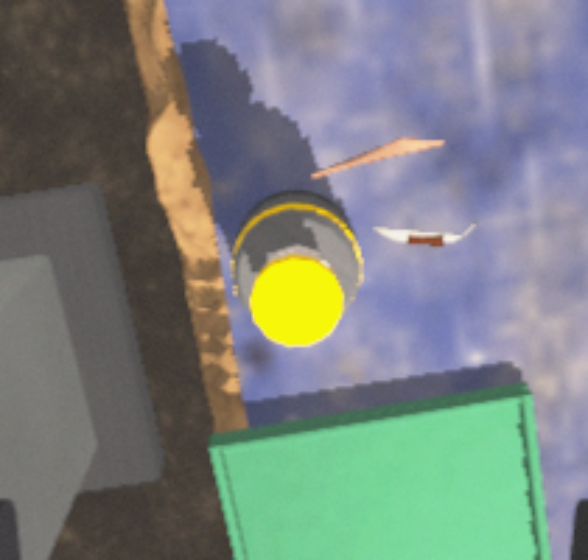

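The yellow foot stands upright directly under the tool. Descending and gripping.

Request:
servo_tool(rows=[[[0,0,4,0],[0,0,8,0],[0,0,12,0],[0,0,15,0],[0,0,16.2,0]]])

```text
time: 32.8
eef_pos: [402.6, 260.2, 8.7]
orientation: [0.763, 0.646, -0.002, -0.001]
wrist_force: [0.1, -0.0, 0.3]
width: 85.3
finger_force: 0.0
```

Request:
servo_tool(rows=[[[0,0,0.2,0],[0,0,0.2,0],[0,0,0.2,0]]])

```text
time: 33.1
eef_pos: [405.2, 261.2, 10.7]
orientation: [0.763, 0.646, 0.001, 0.0]
wrist_force: [0.5, 0.6, 0.5]
width: 85.7
finger_force: 0.0
```

Request:
servo_tool(rows=[[[0,0,0,0],[0,0,0,0],[0,0,0,0],[0,0,0,0],[0,0,0,0]]], fingers=255, force=50)

```text
time: 33.6
eef_pos: [404.4, 260.8, 10.1]
orientation: [0.763, 0.646, 0.001, 0.0]
wrist_force: [-1.8, -0.7, 7.3]
width: 38.3
finger_force: 49.6
```

Request:
servo_tool(rows=[[[0,0,-1.5,0],[0,0,-4,0],[0,0,-8,0],[0,0,-12,0],[0,0,-14,0]]])

```text
time: 34.1
eef_pos: [405.1, 261.1, 152.5]
orientation: [0.763, 0.646, 0.002, 0.001]
wrist_force: [-0.1, 0.2, -2.1]
width: 38.7
finger_force: 50.6
```

Request:
servo_tool(rows=[[[-2.5,1.2,0,0],[-6,2.9,0,0],[-10,4.8,0,0],[-13.5,6.5,0,0],[-15.1,7.2,0,0]]])

```text
time: 34.6
eef_pos: [450.7, 97.2, 149.3]
orientation: [0.764, 0.645, -0.0, 0.0]
wrist_force: [-1.4, 0.7, -1.2]
width: 38.5
finger_force: 50.6
```

Request:
servo_tool(rows=[[[0.4,3,0,0],[1,7,0,0],[1.8,11,0,0],[2.2,14,0,0],[2.2,14,0,0]]])

```text
time: 35.1
eef_pos: [594.8, 98.0, 148.4]
orientation: [0.763, 0.646, 0.001, 0.0]
wrist_force: [-0.1, 0.9, -1.9]
width: 38.4
finger_force: 50.9
```

Request:
servo_tool(rows=[[[0,0,0,0],[0,0,0,0],[0,0,0,0]]])

```text
time: 35.4
eef_pos: [590.9, 98.7, 149.5]
orientation: [0.763, 0.646, -0.0, -0.0]
wrist_force: [-0.6, 0.1, -1.0]
width: 38.3
finger_force: 50.9
```

```bash
python3 - <<'E'
from h import *
s=get_state();print(s["time"],s["eef_pos"],s["width"])
w=calibration("wrist");im=snapshot("wrist");cv2.imwrite("pics/w13.png",im)
for b in blobs(im,(20,110,80),(36,255,255),150):print("yel",b,onz(w,b[0],s["eef_pos"][2]+52).round(1))
print(totool([592.8,99.0,30]))
E
```

```text
35.4 [590.89011094  98.68703923 149.51233731] 38.26031131149508
yel ([348.9, 26.1], [281, 0, 138, 59, 6713]) [611.3 191.1 201.5]
yel ([508.1, 44.4], [490, 0, 31, 96, 961]) [648.5 180.9 201.5]
yel ([468.5, 71.6], [443, 2, 60, 129, 1344]) [638.9 176.3 201.5]
yel ([325.5, 257.8], [278, 246, 95, 39, 716]) [595.7 131.4 201.5]
yel ([325.1, 345.5], [287, 309, 77, 75, 4492]) [590.4 100.2 201.5]
(array([ 0.06,  0.17, 11.96]), np.float64(-9.5))
```

Request:
servo_tool(rows=[[[0,0.2,3,0],[0,0.2,6.5,0],[0,0.2,9.5,0],[0,0.2,11.2,0],[0,0.2,11.8,0]]])

```text
time: 35.95
eef_pos: [592.3, 98.2, 29.6]
orientation: [0.763, 0.646, -0.001, -0.001]
wrist_force: [0.5, -0.5, -1.2]
width: 38.1
finger_force: 50.9
```

Request:
servo_tool(rows=[[[0,0,0.2,0],[0,0,0.4,0],[0,0,0.6,0],[0,0,0.6,0],[0,0,0.6,0]]])

```text
time: 36.45
eef_pos: [594.2, 98.2, 25.9]
orientation: [0.763, 0.646, 0.0, 0.0]
wrist_force: [-0.2, 0.3, -1.5]
width: 38.5
finger_force: 50.9
```

Request:
servo_tool(rows=[[[0,0,0.1,0],[0,0,0.2,0],[0,0,0.2,0]]])

```text
time: 36.75
eef_pos: [594.1, 98.2, 24.1]
orientation: [0.763, 0.646, 0.0, 0.0]
wrist_force: [-0.7, 0.7, 3.9]
width: 38.3
finger_force: 51.7
```

Seated (foot bottom at 14 mm). Releasing it and swinging the arm as before.

Request:
servo_tool(rows=[[[0,0,-0.1,0],[0,0,-0.1,0],[0,0,-0.1,0],[0,0,-0.1,0],[0,0,-0.1,0]]], fingers=0)

```text
time: 37.25
eef_pos: [593.9, 98.2, 24.2]
orientation: [0.763, 0.646, 0.0, -0.0]
wrist_force: [-0.0, -0.2, 0.0]
width: 85.6
finger_force: 0.0
```

Request:
servo_tool(rows=[[[0,0,-2,0],[0,0,-6,0],[0,0,-10,0],[0,0,-14,0],[0,0,-16,0]]])

```text
time: 37.75
eef_pos: [595.2, 98.3, 188.3]
orientation: [0.763, 0.646, 0.002, 0.002]
wrist_force: [1.7, -1.0, -0.6]
width: 85.6
finger_force: 0.0
```

```bash
python3 - <<'E'
from h import *
s=get_state();print(s["eef_pos"])
w=calibration("wrist");im=snapshot("wrist");cv2.imwrite("pics/w14.png",im)
p=proj(w,(592.3,99.3,76));print(p)
for b in blobs(im,(20,110,80),(36,255,255),100):
  if np.hypot(*(b[0]-p))<60:print("yel",b,onz(w,b[0],76).round(1))
print(totool([611.7,214.2,250.5]))
E
```

```text
[595.21187898  98.26134586 188.33370333]
[321.53843667 195.36133841]
yel ([323.6, 169.2], [300, 163, 47, 20, 136]) [597.3 119.6  76. ]
yel ([322.8, 196.9], [306, 181, 34, 33, 840]) [593.1  97.9  76. ]
(array([11.7 , -0.33, -5.97]), np.float64(-9.5))
```

Request:
servo_tool(rows=[[[0,0,-4,0],[0,0,-8,0],[0,0,-12,0],[0,0,-16,0],[0,0,-16,0]]])

```text
time: 38.3
eef_pos: [595.5, 98.3, 350.1]
orientation: [0.763, 0.646, 0.004, 0.003]
wrist_force: [-0.4, 0.6, -0.8]
width: 85.8
finger_force: 0.0
```

Request:
servo_tool(rows=[[[4,0,0,0],[8,-0.1,0,0],[11,-0.2,0,0],[11.7,-0.2,0,0],[11.7,-0.2,0,0]]])

```text
time: 38.8
eef_pos: [611.0, 214.8, 342.7]
orientation: [0.763, 0.647, -0.001, -0.0]
wrist_force: [-0.6, 0.2, -0.1]
width: 85.7
finger_force: 0.0
```

Request:
servo_tool(rows=[[[0,0,3,0],[0,0,6,0],[0,0,9,0],[0,0,9.4,0],[0,0,9.4,0]]])

```text
time: 39.3
eef_pos: [611.1, 212.7, 250.0]
orientation: [0.764, 0.646, -0.001, -0.0]
wrist_force: [0.4, -0.1, 1.0]
width: 85.3
finger_force: 0.0
```

Request:
servo_tool(rows=[[[0,0,0,0],[0,0,0,0]]])

```text
time: 39.5
eef_pos: [612.0, 213.7, 252.4]
orientation: [0.763, 0.646, 0.002, 0.001]
wrist_force: [-0.1, 0.7, -0.3]
width: 85.4
finger_force: 0.0
```

Request:
servo_tool(rows=[[[0,0,0,0],[0,0,0,0],[0,0,0,0],[0,0,0,0],[0,0,0,0]]], fingers=255, force=30)

```text
time: 40.0
eef_pos: [611.4, 213.9, 250.6]
orientation: [0.763, 0.646, 0.0, 0.0]
wrist_force: [1.2, -0.8, 1.1]
width: 27.1
finger_force: 32.8
```

Request:
servo_tool(rows=[[[-2.7,0,-0.3,0],[-6.6,0,0,0],[-10.3,0,1.0,0],[-13.8,0,2.8,0],[-17.0,0,5.2,0]]])

```text
time: 40.5
eef_pos: [583.2, 44.5, 199.5]
orientation: [0.763, 0.646, 0.001, 0.001]
wrist_force: [5.1, 3.1, -5.5]
width: 27.0
finger_force: 33.9
```

Request:
servo_tool(rows=[[[-2.0,0,2.2,0],[-3.7,0,4.6,0],[-4.6,0,6.4,0],[-5.3,0,8.2,0],[-5.6,0,9.2,0]]])

```text
time: 41.0
eef_pos: [574.1, -10.8, 105.2]
orientation: [0.764, 0.646, -0.0, 0.001]
wrist_force: [0.8, -5.1, 1.1]
width: 27.3
finger_force: 35.3
```

Request:
servo_tool(rows=[[[-0.1,0,0.4,0],[-0.2,0,0.8,0],[-0.3,0,1.0,0],[-0.3,0,1.0,0]]])

```text
time: 41.4
eef_pos: [573.8, -12.8, 96.3]
orientation: [0.763, 0.646, -0.0, 0.0]
wrist_force: [0.1, -6.1, 1.2]
width: 27.2
finger_force: 35.5
```

Request:
servo_tool(rows=[[[0,0,0,0],[0,0,0,0],[0,0,0,0],[0,0,0,0],[0,0,0,0]]], fingers=0)

```text
time: 41.9
eef_pos: [573.5, -11.7, 96.3]
orientation: [0.763, 0.646, 0.0, -0.0]
wrist_force: [-0.2, -0.5, -0.2]
width: 85.3
finger_force: 0.0
```

Request:
servo_tool(rows=[[[0,0,0,0],[0,0,0,0],[0,0,-2,0],[0,0,-5,0],[0,0,-8,0]]])

```text
time: 42.4
eef_pos: [573.1, -11.9, 176.9]
orientation: [0.763, 0.646, -0.0, -0.001]
wrist_force: [0.4, -0.4, -0.7]
width: 85.7
finger_force: 0.0
```

Request:
servo_tool(rows=[[[0,0,-4,0],[0,0,-8,0],[0,0,-8,0],[0,0,-8,0],[0,0,-8,0]]])

```text
time: 42.9
eef_pos: [572.8, -11.9, 255.0]
orientation: [0.763, 0.646, -0.001, -0.001]
wrist_force: [0.3, -0.4, -0.5]
width: 85.4
finger_force: 0.0
```

```bash
python3 - <<'E'
from h import *
s=get_state();print(s["time"],s["eef_pos"])
ims=[]
for k in("a","b"):
  im=snapshot("scene");ims.append(im)
im=np.mean(ims,0).astype(np.uint8);cv2.imwrite("pics/scene5.png",im)
cv2.imwrite("pics/scene5c.png",cv2.resize(im[126:196,305:395],None,fx=7,fy=7,interpolation=cv2.INTER_CUBIC))
c=calibration("scene")
for n in("scene4","scene5"):
  k=cv2.imread(f"pics/{n}.png")[150:175,340:355].astype(int)
  print(n);print((k[:,:,2]-k[:,:,1])[:, 3:13])
E
```

```text
42.9 [572.80871998 -11.89052583 254.98234021]
scene4
[[  6   5   6   5   4   9   0   0   5  10]
 [  5   7   6   5  10   0   0  10   9  12]
 [  6   5   9   0   0   9  12  10   9   5]
 [  6  12   0   0   7  10   9   8   7   7]
 [  7   8  10  10  10  10   7   3   7   5]
 [  7   7  10  10   9  10  10   8   7   4]
 [  7   8  10  10   9   9   6   2  40  26]
 [  7   7   8  10   9   6   2  43  72  30]
 [  8   9   9   8   6  34  82  86  33   7]
 [  7   8   8   6  34  72  46  17   8   4]
 [  8   5  36  76  81  32   9   2   3   2]
 [  6  41  81  34  15  11   6   7   6   2]
 [  9  31  26  10   7   8   5   2   4   5]
 [  7  10   9   9   8   6  37  27   0  39]
 [  7   6   8   7   4  49 102  45   7   6]
 [  6   7   5  26  77  89  32   6  -1 116]
 [  8   6  31  93  97  28   5   1  80 151]
 [  4  35 105  68  20   7   5   3  62 137]
 [ 17  59  32  12   9   6   6   4  56  93]
 [  7  14  10   7  10   8   8   6  12  37]
 [  4   2   2   6  11   9   8   7   6  40]
 [  1   0   1   2   8   8   8   7   7  12]
 [  1   0   1   7   9   9   7   9   7   5]
 [  1  -1   0   9   9   8   8   8   6   2]
 [  1  -1   7  
[... 411 characters left out ...]
82  31   6]
 [  6   8   7   5  30  64 122  76   4   3]
 [  8   4  33  72  73 111 126  47   1   1]
 [  7  39  74  37 121 128  37   6   5   2]
 [  5  23  71 158 136  41   4   2   5   5]
 [ -1  62 142 125  34   6   6   4   2  39]
 [110 137  98  26   7   8   6   5   4   7]
 [ 60  53  15   7   8  10   8   5  -1 116]
 [  6   7   4   8  11   9   7   4  80 152]
 [  3   2   1   7  10   8   7   2  63 137]
 [  3   1   0   8  10   9   7   4  55  93]
 [  1   0   0   6  10   8   7   6  11  37]
 [  1   0   1   9  10   9   8   7   6  40]
 [  1   4   9  10  10   8   8   7   7  13]
 [  6  10  11  10   8   8   8   8   6   4]
 [  8  10  10  10   9   7   8   8   5   2]
 [  6   9  11  10   9   7   8   8   6   3]]
```

View pics/scene5c.png

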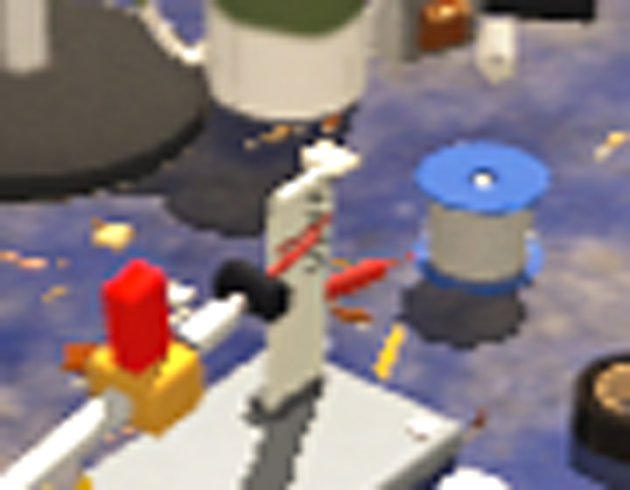

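The needle has risen about 4 px (tip near 350,159), which matches an arm angle of 0.14, about 12 mm higher than for the white foot. It stands nearer the camera than the plate, so it looks lower than it is. The yellow foot is sound and goes to the green tray. Raising the arm.

Request:
servo_tool(rows=[[[-0.2,0.2,4,0],[-0.2,0.2,8,0],[-0.2,0.2,12,0],[-0.2,0.2,16,0],[-0.2,0.2,16.9,0]]])

```text
time: 43.5
eef_pos: [571.6, -13.8, 82.0]
orientation: [0.763, 0.646, -0.003, -0.004]
wrist_force: [-0.7, 0.0, -0.5]
width: 85.3
finger_force: 0.0
```

Request:
servo_tool(rows=[[[0,0,0,0],[0,0,0,0],[0,0,0,0],[0,0,0,0],[0,0,0,0]]], fingers=255, force=30)

```text
time: 44.0
eef_pos: [573.6, -14.2, 88.0]
orientation: [0.763, 0.646, -0.001, -0.001]
wrist_force: [-5.2, -0.4, 1.8]
width: 27.2
finger_force: 36.0
```

Request:
servo_tool(rows=[[[0.2,0,-1.2,0],[1.3,0,-4.9,0],[3.1,0,-8.3,0],[5.6,0,-11.3,0],[8.7,0,-13.7,0]]])

```text
time: 44.5
eef_pos: [587.9, 72.0, 226.6]
orientation: [0.763, 0.646, -0.001, -0.001]
wrist_force: [-0.3, 1.8, -9.3]
width: 27.1
finger_force: 31.1
```

Request:
servo_tool(rows=[[[3.5,0,-1.8,0],[7.2,0,-2.8,0],[11.1,0,-3.1,0],[13.2,0,-2.8,0],[14.2,0,-2.5,0]]])

```text
time: 45.0
eef_pos: [612.0, 215.9, 254.9]
orientation: [0.762, 0.648, 0.003, -0.0]
wrist_force: [-10.5, 4.5, 18.7]
width: 27.1
finger_force: 32.5
```

Request:
servo_tool(rows=[[[0,0,0,0],[0,0,0,0],[0,0,0,0]]])

```text
time: 45.3
eef_pos: [611.8, 214.0, 255.2]
orientation: [0.762, 0.647, 0.003, -0.0]
wrist_force: [-10.5, 3.4, 17.6]
width: 26.8
finger_force: 32.5
```

At the open stop. Releasing the arm and going back over the nest.

Request:
servo_tool(rows=[[[0,0,0,0],[0,0,0,0],[0,0,0,0],[0,0,-3,0],[0,0,-8,0]]], fingers=0)

```text
time: 45.8
eef_pos: [611.7, 211.1, 326.3]
orientation: [0.763, 0.646, -0.004, -0.002]
wrist_force: [-0.3, 0.3, 0.2]
width: 85.5
finger_force: 0.0
```

Request:
servo_tool(rows=[[[-3,0,-1,0],[-7,0,-1,0],[-11,0,-1,0],[-11.7,0.1,-1,0],[-11.7,0.1,-1,0]]])

```text
time: 46.3
eef_pos: [594.7, 94.7, 339.5]
orientation: [0.764, 0.645, 0.0, 0.0]
wrist_force: [0.3, 0.6, 0.1]
width: 85.4
finger_force: 0.0
```

```bash
python3 - <<'E'
from h import *
s=get_state();print(s["eef_pos"])
w=calibration("wrist");im=snapshot("wrist");cv2.imwrite("pics/w15.png",im)
p=proj(w,(593,98.5,76));print(p)
for b in blobs(im,(20,110,80),(36,255,255),60):
  if np.hypot(*(b[0]-p))<60:print("yel",b,onz(w,b[0],76).round(1))
print(totool([593,98.8,21]))
E
```

```text
[594.7250577   94.65062239 339.51183875]
[323.93597437 154.74446746]
yel ([325.0, 139.3], [309, 135, 32, 14, 69]) [597.3 116.4  76. ]
yel ([324.0, 155.8], [313, 145, 23, 22, 386]) [592.9  97.2  76. ]
(array([ 0.24, -0.23, 31.83]), np.float64(-9.6))
```

Request:
servo_tool(rows=[[[0.3,-0.2,4.5,0],[0.3,-0.2,9,0],[0.3,-0.2,13.5,0],[0.3,-0.2,18,0],[0.3,-0.2,20,0]]])

```text
time: 46.85
eef_pos: [590.8, 101.0, 134.4]
orientation: [0.763, 0.647, -0.003, -0.002]
wrist_force: [0.1, 0.1, 0.5]
width: 85.6
finger_force: 0.0
```

Request:
servo_tool(rows=[[[0,0,4,0],[0,0,8,0],[0,0,10,0],[0,0,11,0],[0,0,11.6,0]]])

```text
time: 47.35
eef_pos: [593.2, 100.5, 22.5]
orientation: [0.763, 0.647, -0.0, -0.0]
wrist_force: [-0.7, -0.1, 0.3]
width: 85.1
finger_force: 0.0
```

Request:
servo_tool(rows=[[[0,0,0,0],[0,0,0,0]]])

```text
time: 47.55
eef_pos: [594.1, 99.7, 24.5]
orientation: [0.763, 0.646, 0.001, 0.001]
wrist_force: [-0.0, -0.9, 0.6]
width: 85.4
finger_force: 0.0
```

Request:
servo_tool(rows=[[[0,0,0,0],[0,0,0,0],[0,0,0,0],[0,0,0,0],[0,0,0,0]]], fingers=255, force=50)

```text
time: 48.05
eef_pos: [593.6, 99.3, 24.2]
orientation: [0.763, 0.646, 0.001, 0.0]
wrist_force: [-1.2, -0.2, 5.5]
width: 38.6
finger_force: 50.3
```

Request:
servo_tool(rows=[[[0,0,-1.5,0],[0,0,-4,0],[0,0,-8,0],[0,0,-10,0],[0,0,-10,0]]])

```text
time: 48.55
eef_pos: [594.8, 99.4, 126.4]
orientation: [0.763, 0.646, 0.002, 0.002]
wrist_force: [0.2, -0.7, -1.3]
width: 38.6
finger_force: 50.5
```

Request:
servo_tool(rows=[[[0.4,-3,0,0],[0.9,-7,0,0],[1.3,-11,0,0],[1.8,-15,0,0],[2.1,-18,0,0]]])

```text
time: 49.05
eef_pos: [415.4, 149.9, 121.7]
orientation: [0.763, 0.646, -0.002, -0.001]
wrist_force: [-0.3, 0.1, -1.5]
width: 38.5
finger_force: 50.8
```

Request:
servo_tool(rows=[[[0,0,0,0],[0,0,0,0],[0,0,0,0]]])

```text
time: 49.35
eef_pos: [419.8, 149.5, 122.9]
orientation: [0.763, 0.646, 0.0, 0.0]
wrist_force: [0.5, -1.5, -2.9]
width: 38.2
finger_force: 50.8
```

```bash
python3 - <<'E'
from h import *
s=get_state();print(s["eef_pos"],s["width"],totool([419,150,20]))
E
```

```text
[419.84117838 149.52123118 122.85730754] 38.20607791500488 (array([ 0.03, -0.09, 10.29]), np.float64(-9.5))
```

Request:
servo_tool(rows=[[[0,0,3,0],[0,0,6.5,0],[0,0,9,0],[0,0,10,0],[0,0,10.2,0]]])

```text
time: 49.85
eef_pos: [419.1, 149.3, 20.1]
orientation: [0.763, 0.646, -0.001, -0.001]
wrist_force: [0.1, 0.3, -1.4]
width: 38.6
finger_force: 50.9
```

Request:
servo_tool(rows=[[[0,0,0.2,0],[0,0,0.4,0],[0,0,0.4,0],[0,0,0.4,0]]])

```text
time: 50.25
eef_pos: [419.5, 149.8, 17.9]
orientation: [0.763, 0.646, 0.001, 0.0]
wrist_force: [0.0, 1.0, -1.5]
width: 38.2
finger_force: 50.9
```

Request:
servo_tool(rows=[[[0,0,0.1,0],[0,0,0.2,0],[0,0,0.2,0],[0,0,0.2,0]]])

```text
time: 50.65
eef_pos: [419.0, 149.7, 15.3]
orientation: [0.763, 0.646, 0.0, -0.0]
wrist_force: [-0.3, 0.7, -1.9]
width: 38.4
finger_force: 50.9
```

Request:
servo_tool(rows=[[[0,0,0,0],[0,0,0,0],[0,0,0,0],[0,0,0,0]]], fingers=0)

```text
time: 51.05
eef_pos: [419.1, 149.8, 15.4]
orientation: [0.763, 0.646, 0.0, 0.0]
wrist_force: [1.0, 0.2, 0.3]
width: 85.4
finger_force: 0.0
```

Request:
servo_tool(rows=[[[0,0,-2,0],[0,0,-6,0],[0,0,-10,0],[0,0,-15,0],[0,0,-19,0]]])

```text
time: 51.55
eef_pos: [419.1, 149.7, 208.0]
orientation: [0.763, 0.646, 0.001, 0.0]
wrist_force: [0.9, 0.3, -0.1]
width: 85.4
finger_force: 0.0
```

Request:
servo_tool(rows=[[[0,0,-4,0],[0,0,-8,0],[0,0,-12,0],[0,0,-13,0],[0,0,-13,0]]])

```text
time: 52.05
eef_pos: [419.5, 149.8, 336.6]
orientation: [0.763, 0.646, 0.001, 0.001]
wrist_force: [0.5, -0.2, -0.2]
width: 85.4
finger_force: 0.0
```

```bash
python3 - <<'E'
from h import *
s=get_state();print(s["time"],s["eef_pos"])
w=calibration("wrist");im=snapshot("wrist");cv2.imwrite("pics/w16.png",im)
for b in blobs(im,(20,110,80),(36,255,255),60):
  P=onz(w,b[0],67)
  if P[0]<560:print("yel",b,P.round(1))
p=proj(w,(458,22,67))
for b in blobs(im,(0,0,170),(180,60,255),60):
  if np.hypot(*(b[0]-p))<50: print("wh",b,onz(w,b[0],67))
print(totool([611.7,214,345]),totool([611.7,214,252]))
E
```

```text
52.05 [419.46421075 149.77356272 336.57686874]
yel ([323.9, 158.6], [313, 148, 22, 22, 376]) [417.5 148.   67. ]
wh ([368.8, 246.1], [359, 235, 20, 22, 322]) [456.79075105  22.3318131   67.        ]
(array([ 9.53, 17.96, -1.01]), np.float64(-9.5)) (array([ 9.52, 17.96,  8.29]), np.float64(-9.5))
```

Both feet stand in their trays. Now closing the arm: take the handle from above and swing it fully down.

Request:
servo_tool(rows=[[[2,4,-1,0],[4,8,-1,0],[6,12,-1,0],[8,16,-1,0],[9.5,17.9,-1,0]]])

```text
time: 52.6
eef_pos: [613.3, 214.0, 340.8]
orientation: [0.763, 0.646, -0.002, -0.001]
wrist_force: [-0.6, -0.6, -0.3]
width: 85.7
finger_force: 0.0
```

Request:
servo_tool(rows=[[[0,0,0,0],[0,0,3,0],[0,0,6,0],[0,0,9,0],[0,0,9.1,0]]])

```text
time: 53.1
eef_pos: [608.1, 213.0, 248.3]
orientation: [0.763, 0.646, -0.005, -0.003]
wrist_force: [-0.7, -0.0, -0.1]
width: 85.4
finger_force: 0.0
```

Request:
servo_tool(rows=[[[0,0,0,0],[0,0,0,0]]])

```text
time: 53.3
eef_pos: [611.7, 214.0, 256.1]
orientation: [0.763, 0.646, 0.001, 0.001]
wrist_force: [0.1, -0.8, 0.6]
width: 85.0
finger_force: 0.0
```

Request:
servo_tool(rows=[[[0,0,0,0],[0,0,0,0],[0,0,0,0],[0,0,0,0],[0,0,0,0]]], fingers=255, force=30)

```text
time: 53.8
eef_pos: [611.4, 213.9, 254.8]
orientation: [0.763, 0.646, 0.0, 0.0]
wrist_force: [-0.4, 0.1, 2.7]
width: 27.4
finger_force: 32.7
```

Request:
servo_tool(rows=[[[-2.7,0,-0.3,0],[-6.6,0,0,0],[-10.3,0,1.0,0],[-13.8,0,2.8,0],[-17.0,0,5.2,0]]])

```text
time: 54.3
eef_pos: [583.2, 44.3, 203.8]
orientation: [0.763, 0.646, 0.001, 0.001]
wrist_force: [4.0, 1.3, -4.0]
width: 27.4
finger_force: 34.3
```

Request:
servo_tool(rows=[[[-2.0,0,2.2,0],[-3.7,0,4.6,0],[-4.6,0,6.4,0],[-5.3,0,8.2,0],[-5.6,0,9.2,0]]])

```text
time: 54.8
eef_pos: [574.0, -11.4, 109.2]
orientation: [0.764, 0.646, -0.001, 0.001]
wrist_force: [-0.4, -6.7, 0.8]
width: 27.2
finger_force: 36.5
```

Request:
servo_tool(rows=[[[-0.2,0,1,0],[-0.4,0,2,0],[-0.5,0,3,0],[-0.6,0,4,0],[-0.6,0,4.4,0]]])

```text
time: 55.3
eef_pos: [573.1, -17.0, 65.5]
orientation: [0.763, 0.646, -0.001, 0.001]
wrist_force: [-0.6, -9.4, -0.4]
width: 27.2
finger_force: 37.1
```

Request:
servo_tool(rows=[[[0,0,0.2,0],[0,0,0.4,0],[0,0,0.4,0]]])

```text
time: 55.6
eef_pos: [573.1, -17.0, 62.0]
orientation: [0.763, 0.646, -0.001, 0.001]
wrist_force: [0.0, -8.6, -1.1]
width: 27.3
finger_force: 37.1
```

Request:
servo_tool(rows=[[[0,0,0,0],[0,0,0,0],[0,0,0,0],[0,0,0,0],[0,0,-1,0]]], fingers=0)

```text
time: 56.1
eef_pos: [572.1, -14.6, 71.5]
orientation: [0.763, 0.646, -0.001, -0.001]
wrist_force: [-0.8, -0.5, -0.5]
width: 85.6
finger_force: 0.0
```

Request:
servo_tool(rows=[[[0,0,-3,0],[0,0,-7,0],[0,0,-12,0],[0,0,-16,0],[0,0,-16,0]]])

```text
time: 56.6
eef_pos: [575.8, -15.1, 239.8]
orientation: [0.763, 0.646, 0.004, 0.005]
wrist_force: [1.3, 0.6, 0.7]
width: 85.3
finger_force: 0.0
```

Request:
servo_tool(rows=[[[0,0,0,0],[0,0,0,0],[0,0,0,0]]])

```text
time: 56.9
eef_pos: [572.3, -14.8, 230.8]
orientation: [0.763, 0.646, -0.001, -0.001]
wrist_force: [-0.4, 0.1, -0.3]
width: 85.1
finger_force: 0.0
```

```bash
python3 - <<'E'
from h import *
s=get_state();print(s["time"],s["eef_pos"],s["wrist_force"])
w=calibration("wrist");im=snapshot("wrist");cv2.imwrite("pics/w17.png",im)
w3=np.load("w3.npy",allow_pickle=True).item();im3=cv2.imread("pics/w3.png")
for n,c,i in(("at start of test",w3,im3),("now",w,im)):
  for b in blobs(i,(0,190,100),(6,255,255),100):
    P=onz(c,b[0],110)
    if 550<P[0]<620 and P[1]>0: print(n,b,P.round(1))
for X in((574,-15,72),(574+.155*19.5,-15+19,72+0)):print(proj(w,X))
d=cv2.inRange(im,np.array((0,0,0)),np.array((45,45,45)));p=proj(w,(574,-15,72)).astype(int)
q=d[p[1]-25:p[1]+25,p[0]-30:p[0]+30];print("handle dark centroid",np.argwhere(q).mean(0)[::-1]+p-[30,25])
c=calibration("scene");C=snapshot("scene");cv2.imwrite("pics/scene6.png",C)
y=np.array([.155,.988,0]);H=np.array([604,177.5,72])
for a in(0,.04,.08):print(a,proj(c,H-y*235*np.cos(a)+[0,0,235*np.sin(a)]).round(1))
k=C[150:180,335:357].astype(int);m=(k[:,:,2]-k[:,:,1])>40;print((np.argwhere(m)[:,::-1]+[335,150]).tolist())
for n,l in(("yel",((24,150,120),(34,255,255))),):
  for b in blobs(C,*l,12):
    P=onz(c,b[0],67)
    if 350<P[0]<500:print(n,b[0],P.round())
E
```

```text
56.9 [572.25696506 -14.77445718 230.84520698] [-0.39713676  0.12421471 -0.26973469]
at start of test ([324.7, 115.5], [314, 99, 22, 34, 703]) [582.9  49.2 110. ]
now ([327.0, 109.3], [317, 94, 21, 32, 636]) [583.1  49.1 110. ]
[328.58784469 180.27327612]
[328.49275626 159.36011399]
handle dark centroid [325.75 181.25]
0 [350.4 167.9]
0.04 [350.5 165.1]
0.08 [350.5 162.4]
[[350, 157], [351, 157], [349, 158], [350, 158], [348, 159], [349, 159], [346, 160], [347, 160], [344, 161], [345, 161], [353, 163], [356, 163], [354, 164], [355, 164], [356, 164], [352, 165], [353, 165], [354, 165], [355, 165], [356, 165], [351, 166], [352, 166], [353, 166], [354, 166], [355, 166], [356, 166], [351, 167], [352, 167], [353, 167], [354, 167], [355, 167], [351, 168], [352, 168], [349, 169], [350, 169], [348, 170], [349, 170], [353, 170], [354, 170], [355, 170], [356, 170], [346, 171], [347, 171], [354, 171], [355, 171], [356, 171], [345, 172], [346, 172]]
yel [362.7, 227.9] [417. 155.  67.]
```

The arm is down, the weight is still at its stop, and both feet stand in their trays. Handing in.

```bash
python3 -c "
from bench import *
print(hand_in())"
```

```text
the job is handed in; nothing more can be done
None
```

The job is handed in, but it returned no verdict: the white foot tested weak and stands in the red tray, the yellow tested sound and stands in the green tray, there was no blue foot, and at the last check the tester was empty with its arm down and the weight at its stop.

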